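# Ready a marking nest and hold a bearing housing over it

### The job

At the laser marking bed, knock the yellow-capped ejector pin in the red-brown nest fully down with the mallet (not with the gripper) and stand the mallet back, on its face, on the black mat. Then pick up the bare aluminium bearing housing, carry it over the wooden fence without bumping it, and finish still holding it level and still about 10 mm above the nest's rim, centred and turned in line with the pocket as if about to be lowered in, never touching the nest. Leave the blue housing and the brass hub where they are.

Things in the scene. Friction and masses are not known exactly. Their poses are not given: they have to be found in the camera images.
- nest: Red-brown block 150 x 96 x 30 mm, fixed on the perforated aluminium bed (top 12 mm above the table), so its rim is 42 mm above the table. In its top a rectangular pocket 107 x 53 mm, 10 mm deep. Origin: centre of the underside; x along the long side of block and pocket, y across, towards the fence, z up.
- mouth (a point): Centre of the pocket's mouth, level with the nest's top rim; axes as the nest's.
- pin: Ejector pin in the pocket's centre: yellow cap 16 mm across. Origin: centre of the cap's top. At the start the top stands 9 to 14 mm above the nest's rim; it slides straight down until its top is level with the pocket floor (20.5 mm above the nest's underside). It takes 5 to 7 N to push (stiff slide, light spring) and stays where it is pushed.
- fence: Fixed wooden fence on the bed between nest and parts, 260 (x) x 30 (y) x 90 mm (z), with two black clamp knobs 28 mm across on top, 85 mm either side of the middle, reaching 120 mm above the bed (132 mm above the table). Origin: centre of the underside. Its middle lies about 115 mm from the nest's centre.
- housing: Loose bare aluminium pillow-block housing, 0.3 kg, standing on the table. Foot 100 (x) x 46 (y) x 14 mm; on its middle a round-topped hump 50 mm long (x), 30 mm thick (y), rising to 55 mm, with flat faces to +-y to grip from above (upper half of the hump). Origin: centre of the underside; symmetric under a half turn.
- mallet: Loose 0.36 kg mallet standing on its face: head an upright cylinder 40 mm across, 78 mm tall, orange ends; level wooden handle 20 mm wide (y), 24 mm high, centre line 46 mm above the lower face, reaching 150 mm from the head's axis to -x; grip it from above 50 to 60 mm from that axis. Origin: centre of the head's lower (striking) face; x from handle to head. Balances about 15 mm from the axis.
- mat: Fixed black rubber mat 220 (x) x 160 (y) x 3 mm on the table, place of the mallet. Origin: centre of the underside (top is 3 mm higher).
- blue_housing: Bystander: same shape as the housing, painted blue. Origin: centre of the underside.
- hub: Bystander: brass hub, flange 76 mm across and 12 mm thick, collar 40 mm across to 36 mm. Origin: centre of the underside.
There are look-alikes about, which are no part of the job. Leave any pink or purple look-alike of the mallet alone.

How it is judged:
By the outcome, as a careful person would: the job done as asked, in the order asked, and still so for the second after the job is handed in, while the arm keeps its last pose, push and grip.
It also fails if it takes over 64 s, if anything falls off the work surface, if the arm or the gripper's body presses on something with over 40 N, if the wrist force passes 120 N, or if a joint passes its speed limit or range.

### The arm

A 6-joint arm with a two-finger parallel gripper is mounted at the origin on the work surface. World frame = base frame: x ahead of the robot, y to its left, z up, the work surface at z = 0. Lengths are in m, angles in rad, forces in N, time in s.
With the tool pointing down it reaches from about 0.325 to 0.9 m from the base axis. Payload 6.1 kg.
Tool frame: the origin (TCP) lies midway between the tips of the shut fingers; the grasp point (between the pads) lies 19 mm behind it; z points along the fingers, y is the line along which they close (so a half turn about z gives the same grasp; the last joint's range is limited). The gripper opens to 87 mm and grips with 3 to 60 N. Pads are 19 mm wide; open, the fingers measure 117 mm over their backs; the gripper's body (75 mm by 190 mm) begins 51 mm behind the grasp point.
Start: joints at [1, 0.22, 1.526, -0, 1.395, -0.126], TCP at [0.269, 0.564, 0.223] pointing down, gripper open.
Joint ranges: [-2.98, 2.98], [-0.91, 2.08], [0.09, 2.57], [-1.24, 4.39], [0.2, 2.65], [-2.68, 2.68]. Speed limits (rad/s): [2.57, 2.57, 3.01, 3.14, 3.14, 3.14].

### API

Orientations are given as a unit quaternion [w, x, y, z].
In Python, from cell import manip gives the robot as it stands.
- The arm moves only by the tool drive_tool, never from a script. Its argument "motion" is a list of rows, each an object with "fingers": the opening, from 0 (shut) to 1 (fully open); "delta_pos": the shift along the tool's x, y, z in m, a list of three; "dr": the turn, a rotation vector about the tool's x, y, z in degrees, a list of three. A call has 1 to 12 rows; each row is the pose to reach, as a shift and turn from the pose commanded when the call began, along the tool's axes at that moment; what a row does not reach only later rows make up. A row lasts 1/12 s, in which the tool goes at most 41.7 mm and 7.16 degrees, less where a joint would pass 70% of its speed; a pose out of reach is approached as far as the arm can. A call with a gripper value outside its range is refused whole. The fingers move at their own pace and stop on an object; the grip force is fixed at half the most. Time passes only in rows, so rows that repeat a pose let the fingers close. It gives the time, the measured TCP pose, the force, the opening and the grip force at its end, in the units of the state.
- manip.state(): the state, without advancing time (a new reading comes with each control period).
- manip.capture(name): name is "scene" or "top" or "wrist"; returns the picture (400x640x3 uint8, blue, green, red); there is no depth.
- manip.camera_model(name): a dict with "camera_matrix" (3x3 intrinsics, pixels), "k1" (the pictures are not rectified: a ray, as slopes to the right and down, at radius r is drawn at 1 + k1 r^2 times it, then the intrinsics apply), "world_from_camera" (4x4, takes a point from camera to world coordinates); the wrist camera has in their place "hand_eye" (4x4, takes a point from camera to tool coordinates, whose origin is the TCP and whose axes are the flange's). Camera axes: x right, y down, z forward; pixel columns grow to the right and rows downward; lengths in m; the calibration is good to about 2 mm. A picture is of the moment at which its call begins: read the wrist's pose just before it. camera_model takes no time and is no camera call.
- manip.close_job(): hands the job in; it is judged then, once.
The state is a dict: "time_s": time; "joint_positions": joint angles; "joint_vel": joint speeds; "joint_torque": joint torques, N m; "ee_pos": TCP position; "eef_rot": TCP orientation; "ft_force": force on the tool from outside, world axes, zero at the start; "wrist_torque": the same for the moment, N m; "gripper_width": opening from 0.0 (shut) to 1.0 (fully open); "gripper_force": force on a finger pad.
Only numpy, scipy, OpenCV 4.12 (cv2) and the standard library are available. Lean on these libraries where they do the work, as an engineer would, in place of code of your own. Each camera call takes 0.05 s, during which the arm holds its last target. There are 200 camera calls.

## Working session

There is one attempt and no reset: what is moved stays moved. The work goes in short steps, Python scripts to look and compute and a tool call to move; the robot and the scene stay as the last step left them, time stands still between calls to the robot, and variables do not carry over. Pictures are saved under pics/ and viewed, at most 10 in all, crops included, and the job is handed in when it is done.

Besides the shell and the picture viewer there is one more tool, called by a JSON object that holds its "method" and its "body", one argument or row to a line. drive_tool: Moves the arm, as the interface text tells. Its arguments: {"type":"object","properties":{"motion":{"type":"array","items":{"type":"object","properties":{"fingers":{"type":"number"},"delta_pos":{"type":"array","items":{"type":"number"}},"dr":{"type":"array","items":{"type":"number"}}}}}},"required":["motion"]}

```bash
ls; mkdir -p pics; python3 - <<'E'
from cell import manip
import cv2,numpy as np
for n in("scene","top","wrist"):
    im=manip.capture(n); cv2.imwrite(f"pics/{n}0.png",im)
    m=manip.camera_model(n); print(n,{k:np.round(v,4).tolist() for k,v in m.items()})
s=manip.state(); print({k:np.round(v,3).tolist() for k,v in s.items()})
E
```

```text
pics
scene {'camera_matrix': [[439.1727, 0.0, 315.3276], [0.0, 439.1727, 204.9459], [0.0, 0.0, 1.0]], 'k1': -0.0424, 'world_from_camera': [[-0.1637, 0.7872, -0.5946, 1.1593], [0.9864, 0.1413, -0.0845, 0.0092], [0.0175, -0.6003, -0.7996, 1.0792], [0.0, 0.0, 0.0, 1.0]]}
top {'camera_matrix': [[473.8854, 0.0, 329.245], [0.0, 473.8854, 194.771], [0.0, 0.0, 1.0]], 'k1': -0.1359, 'world_from_camera': [[0.0178, -0.99, 0.1398, 0.1597], [-0.9998, -0.0187, -0.005, -0.0942], [0.0076, -0.1397, -0.9902, 1.6434], [0.0, 0.0, 0.0, 1.0]]}
wrist {'camera_matrix': [[331.6196, 0.0, 321.5401], [0.0, 331.6196, 198.4244], [0.0, 0.0, 1.0]], 'k1': -0.0717, 'hand_eye': [[0.0003, -0.9551, -0.2962, 0.0803], [1.0, 0.0, 0.0009, 0.0001], [-0.0009, -0.2962, 0.9551, -0.1617], [0.0, 0.0, 0.0, 1.0]]}
{'time_s': 0.15, 'joint_positions': [1.0, 0.221, 1.527, -0.0, 1.395, -0.126], 'joint_vel': [-0.0, -0.002, -0.002, -0.003, -0.001, -0.001], 'joint_torque': [0.002, -49.519, -38.788, 0.07, 0.053, -0.0], 'ee_pos': [0.269, 0.564, 0.222], 'eef_rot': [-0.0, 0.221, 0.975, -0.001], 'ft_force': [0.045, -0.731, 0.48], 'wrist_torque': [0.002, -0.013, -0.009], 'gripper_force': 0.0, 'gripper_width': 1.0}
```

View pics/top0.png

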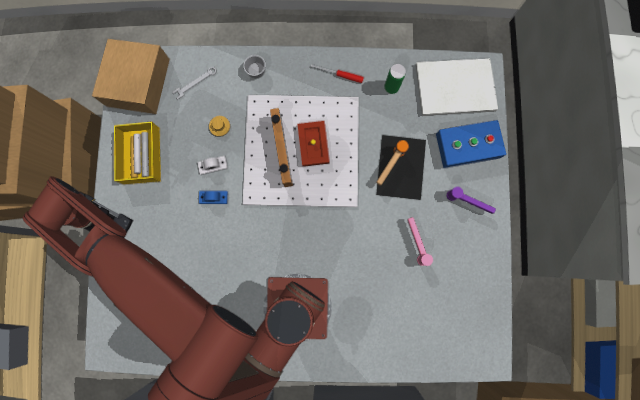

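View pics/scene0.png

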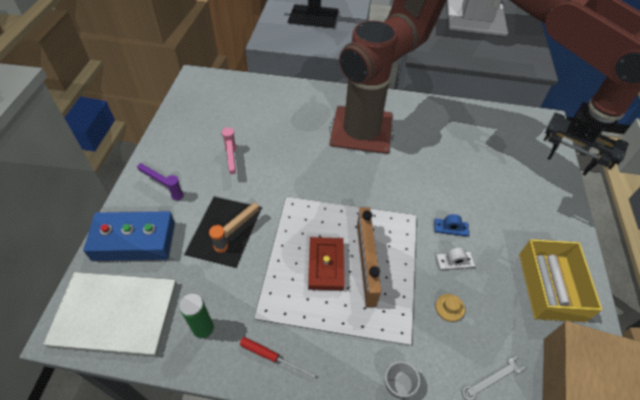

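Top view: the mallet I want has its orange head at (403,147) on the black mat, with the handle end at (380,183). The look-alikes are purple (457,194) and pink (427,258). The bare aluminium housing is at (211,164), blue housing (213,197), hub (219,125), nest (313,143), pin (313,142) and fence (282,147). The scene view agrees.

```bash
cat > h.py <<'E'
from cell import manip
import cv2,numpy as np
from scipy.spatial.transform import Rotation as R
def pose(s=None):
    s=s or manip.state(); q=s["eef_rot"]; T=np.eye(4)
    T[:3,:3]=R.from_quat([q[1],q[2],q[3],q[0]]).as_matrix(); T[:3,3]=s["ee_pos"]; return T
class Cam:
    def __init__(c,n):
        m=manip.camera_model(n); c.K=np.array(m["camera_matrix"]); c.d=np.array([m["k1"],0,0,0,0.])
        c.T=pose()@np.array(m["hand_eye"]) if n=="wrist" else np.array(m["world_from_camera"])
        c.im=manip.capture(n); c.hsv=cv2.cvtColor(c.im,cv2.COLOR_BGR2HSV)
    def plane(c,px,z):
        p=cv2.undistortPoints(np.array(px,float).reshape(-1,1,2),c.K,c.d)[:,0]
        d=np.c_[p,np.ones(len(p))]@c.T[:3,:3].T; o=c.T[:3,3]
        return o+d*((z-o[2])/d[:,2])[:,None]
    def project(c,P):
        q=(np.array(P,float).reshape(-1,3)-c.T[:3,3])@c.T[:3,:3]
        return cv2.projectPoints(q,np.zeros(3),np.zeros(3),c.K,c.d)[0][:,0]
    def blobs(c,lo,hi,amin=30,box=None):
        m=cv2.inRange(c.hsv,np.array(lo),np.array(hi))
        if box: k=np.zeros_like(m); x0,y0,x1,y1=box; k[y0:y1,x0:x1]=255; m&=k
        cs=cv2.findContours(m,cv2.RETR_EXTERNAL,cv2.CHAIN_APPROX_NONE)[0]
        return sorted([q for q in cs if cv2.contourArea(q)>=amin],key=cv2.contourArea,reverse=True)
def cen(q): m=cv2.moments(q); return np.array([m["m10"]/m["m00"],m["m01"]/m["m00"]])
def rect(c,q,z):
    "min-area rectangle of the contour cast on plane z: centre, sizes, long-axis yaw deg"
    P=c.plane(q.reshape(-1,2),z)[:,:2]
    (x,y),(w,h),_=r=cv2.minAreaRect((P*1000).astype(np.float32)); b=cv2.boxPoints(r)
    e=[b[1]-b[0],b[2]-b[1]]; l=max(e,key=np.linalg.norm)
    return np.round([x,y,max(w,h),min(w,h),np.degrees(np.arctan2(l[1],l[0]))%180],1)
E
python3 - <<'E'
from h import *
np.set_printoptions(suppress=True)
c=Cam("top")
def show(n,lo,hi,z,box,amin=15):
    for q in c.blobs(lo,hi,amin,box)[:3]: print(n,cen(q).round(1),cv2.contourArea(q),"c",(c.plane(cen(q),z)[0]*1000).round(1),"rect",rect(c,q,z))
show("orange",(5,190,150),(15,255,255),.081,(375,130,430,200))
show("handle",(8,60,80),(22,185,255),.061,(375,130,430,200))
show("mat",(0,0,0),(179,120,60),.003,(370,125,435,205))
show("nest",(0,150,50),(6,255,255),.042,(290,110,340,175))
show("cap",(22,150,120),(35,255,255),.055,(290,110,340,175),3)
show("fence",(8,60,80),(25,255,255),.102,(255,95,300,195))
show("housing",(0,0,185),(179,40,255),.03,(190,145,235,180))
show("blue",(100,120,60),(125,255,255),.03,(190,185,235,210))
show("hub",(15,100,80),(30,255,255),.02,(200,110,235,140))
a=cv2.resize(c.im[120:200,365:435],None,fx=5,fy=5,interpolation=2); b=cv2.resize(c.im[140:220,190:240],None,fx=5,fy=5,interpolation=2)
cv2.imwrite("pics/crop.png",np.hstack([a,b]))
E
```

```text
orange [402.1 145.6] 86.0 c [ 553.7 -346.9   81. ] rect [ 554.2 -346.5   38.7   34.3  179.6]
handle [389.3 166.2] 227.5 c [ 485.5 -305.5   61. ] rect [ 482.2 -308.5  140.3   38.5  152.5]
mat [402.3 168.9] 2062.5 c [ 488.6 -359.6    3. ] rect [ 496.6 -354.3  216.7  157.5  174.8]
nest [312.8 143.3] 1052.0 c [565.3 -42.   42. ] rect [566.1 -41.8 151.2  91.5   8. ]
cap [312.6 141.5] 8.0 c [568.2 -41.8  55. ] rect [568.2 -41.3  10.7  10.3   1.3]
fence [280.4 146.8] 476.0 c [536.1  63.9 102. ] rect [542.3  65.5 260.9  31.4  11.7]
housing [210.2 161.7] 42.0 c [496.4 316.3  30. ] rect [496.5 316.4  26.3  26.2 104.5]
housing [200.2 167.8] 16.5 c [474.3 350.3  30. ] rect [478.7 341.9  40.2  30.3  15.1]
housing [222.8 165.4] 16.0 c [484.1 270.9  30. ] rect [483.2 273.5  24.3  14.8 105.1]
blue [212.5 197. ] 323.5 c [372.1 301.1  30. ] rect [372.2 301.4  96.2  42.   91.1]
hub [219.  125.6] 306.5 c [630.6 294.7  20. ] rect [631.  294.9  73.   70.3  90.7]
```

View pics/crop.png

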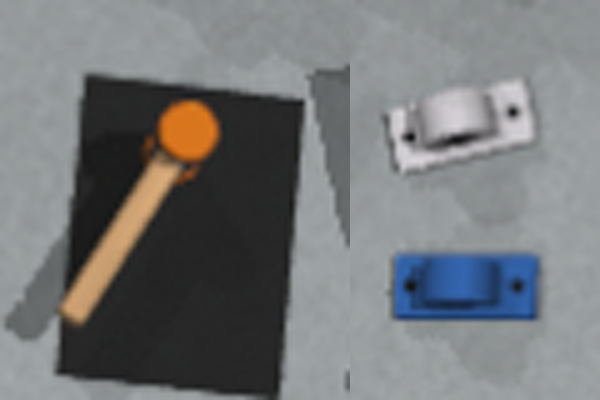

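The crop confirms the choice: orange and wooden mallet on the mat at top-view pixel (403,146), and the bare grey housing above the blue one. I'll move over the nest for a close look, then on to the mallet.

```bash
cat >> h.py <<'E'
def go(p,yaw):
    "tool shift (m) and turn (deg) to put TCP at p, tool down, x axis at world yaw"
    T=pose(); x=np.radians(yaw); X=np.array([np.cos(x),np.sin(x),0]); Z=np.array([0,0,-1.])
    G=np.c_[X,np.cross(Z,X),Z]; A=T[:3,:3].T
    print("dpos",(A@(np.array(p)-T[:3,3])).round(4),"dr",np.degrees(R.from_matrix(A@G).as_rotvec()).round(2))
E
python3 -c "
from h import *
go([.56,-.03,.30],34)"
```

```text
dpos [-0.5184 -0.4108 -0.0777] dr [-5.0000e-02  7.0000e-02  1.2051e+02]
```

{"method": "drive_tool", "body": {
  "motion": [
    {"fingers": 1, "delta_pos": [-0.518, -0.411, -0.078], "dr": [0, 0, 120]},
    {"fingers": 1, "delta_pos": [-0.518, -0.411, -0.078], "dr": [0, 0, 120]},
    {"fingers": 1, "delta_pos": [-0.518, -0.411, -0.078], "dr": [0, 0, 120]},
    {"fingers": 1, "delta_pos": [-0.518, -0.411, -0.078], "dr": [0, 0, 120]},
    {"fingers": 1, "delta_pos": [-0.518, -0.411, -0.078], "dr": [0, 0, 120]},
    {"fingers": 1, "delta_pos": [-0.518, -0.411, -0.078], "dr": [0, 0, 120]},
    {"fingers": 1, "delta_pos": [-0.518, -0.411, -0.078], "dr": [0, 0, 120]},
    {"fingers": 1, "delta_pos": [-0.518, -0.411, -0.078], "dr": [0, 0, 120]},
    {"fingers": 1, "delta_pos": [-0.518, -0.411, -0.078], "dr": [0, 0, 120]},
    {"fingers": 1, "delta_pos": [-0.518, -0.411, -0.078], "dr": [0, 0, 120]},
    {"fingers": 1, "delta_pos": [-0.518, -0.411, -0.078], "dr": [0, 0, 120]},
    {"fingers": 1, "delta_pos": [-0.518, -0.411, -0.078], "dr": [0, 0, 120]}
  ]
}}

```text
time_s: 1.2
ee_pos: [0.4876, 0.1162, 0.2815]
eef_rot: [0.0, 0.828, 0.561, 0.0]
ft_force: [1.0, 0.4, -0.2]
gripper_width: 1.0
gripper_force: 0.0
```

```bash
python3 -c "
from h import *
go([.56,-.03,.30],34)"
```

```text
dpos [-0.1089  0.1215 -0.0185] dr [ 2.000e-02 -2.000e-02  3.422e+01]
```

{"method": "drive_tool", "body": {
  "motion": [
    {"fingers": 1, "delta_pos": [-0.109, 0.122, -0.018], "dr": [0, 0, 34]},
    {"fingers": 1, "delta_pos": [-0.109, 0.122, -0.018], "dr": [0, 0, 34]},
    {"fingers": 1, "delta_pos": [-0.109, 0.122, -0.018], "dr": [0, 0, 34]},
    {"fingers": 1, "delta_pos": [-0.109, 0.122, -0.018], "dr": [0, 0, 34]},
    {"fingers": 1, "delta_pos": [-0.109, 0.122, -0.018], "dr": [0, 0, 34]},
    {"fingers": 1, "delta_pos": [-0.109, 0.122, -0.018], "dr": [0, 0, 34]},
    {"fingers": 1, "delta_pos": [-0.109, 0.122, -0.018], "dr": [0, 0, 34]},
    {"fingers": 1, "delta_pos": [-0.109, 0.122, -0.018], "dr": [0, 0, 34]}
  ]
}}

```text
time_s: 1.87
ee_pos: [0.5605, -0.0269, 0.2988]
eef_rot: [-0.0, 0.954, 0.299, -0.0]
ft_force: [-0.5, 0.4, -0.7]
gripper_width: 1.004
gripper_force: 0.0
```

```bash
cat > nest.py <<'E'
from h import *
np.set_printoptions(suppress=True)
c=Cam("wrist"); cv2.imwrite("pics/nest.png",c.im); print("tcp",pose()[:3,3].round(4))
for q in c.blobs((0,130,40),(8,255,255),2000)[:2]: print("nest",cen(q).round(1),cv2.contourArea(q),rect(c,q,.042))
for q in c.blobs((20,120,120),(35,255,255),20)[:3]: print("cap",cen(q).round(1),cv2.contourArea(q),(c.plane(cen(q),.053)[0]*1e3).round(1),rect(c,q,.053))
E
python3 nest.py; python3 -c "
from h import *
go([.508,-.318,.26],-30)"
```

```text
tcp [ 0.5605 -0.0267  0.2989]
nest [335.7 161. ] 8355.5 [569.8 -42.4 149.1  95.8   8.1]
cap [335.4 165.6] 100.0 [570.2 -42.3  53. ] [570.3 -42.3  14.   13.8  35.2]
cap [137.6 300.3] 89.0 [240.9  80.3  53. ] [242.   79.8  64.8   9.8  22.6]
cap [505.8 296.9] 42.0 [ 555.2 -360.3   53. ] [ 554.1 -360.9   35.5    6.6   48.3]
dpos [-0.2094  0.2093  0.0389] dr [-2.000e-02  3.000e-02  6.479e+01]
```

View pics/nest.png

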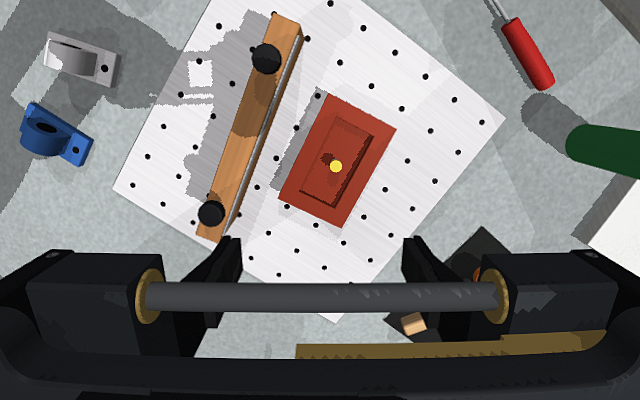

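The wrist view shows the nest at (336,161), the cap at (335,166), the fence with its knobs at (266,58) and (211,213), and the bare housing at (80,58). Next, a look at the mallet from behind its handle.

```bash
python3 -c "
from h import *
go([.45,-.285,.26],-30)"
```

```text
dpos [-0.2382  0.1491  0.0389] dr [-2.000e-02  3.000e-02  6.479e+01]
```

{"method": "drive_tool", "body": {
  "motion": [
    {"fingers": 1, "delta_pos": [-0.238, 0.149, 0.039], "dr": [0, 0, 65]},
    {"fingers": 1, "delta_pos": [-0.238, 0.149, 0.039], "dr": [0, 0, 65]},
    {"fingers": 1, "delta_pos": [-0.238, 0.149, 0.039], "dr": [0, 0, 65]},
    {"fingers": 1, "delta_pos": [-0.238, 0.149, 0.039], "dr": [0, 0, 65]},
    {"fingers": 1, "delta_pos": [-0.238, 0.149, 0.039], "dr": [0, 0, 65]},
    {"fingers": 1, "delta_pos": [-0.238, 0.149, 0.039], "dr": [0, 0, 65]},
    {"fingers": 1, "delta_pos": [-0.238, 0.149, 0.039], "dr": [0, 0, 65]},
    {"fingers": 1, "delta_pos": [-0.238, 0.149, 0.039], "dr": [0, 0, 65]},
    {"fingers": 1, "delta_pos": [-0.238, 0.149, 0.039], "dr": [0, 0, 65]},
    {"fingers": 1, "delta_pos": [-0.238, 0.149, 0.039], "dr": [0, 0, 65]},
    {"fingers": 1, "delta_pos": [-0.238, 0.149, 0.039], "dr": [0, 0, 65]},
    {"fingers": 1, "delta_pos": [-0.238, 0.149, 0.039], "dr": [0, 0, 65]}
  ]
}}

```text
time_s: 2.92
ee_pos: [0.45, -0.2846, 0.2603]
eef_rot: [0.0, 0.966, -0.26, 0.0]
ft_force: [0.4, 0.7, -0.1]
gripper_width: 0.997
gripper_force: 0.0
```

```bash
cat > mal.py <<'E'
from h import *
np.set_printoptions(suppress=True)
c=Cam("wrist"); cv2.imwrite("pics/mal.png",c.im); print("tcp",pose()[:3,3].round(4))
for q in c.blobs((5,190,120),(15,255,255),40)[:4]: print("orange",cen(q).round(1),cv2.contourArea(q),(c.plane(cen(q),.081)[0]*1e3).round(1),rect(c,q,.081))
for q in c.blobs((8,60,80),(22,185,255),200)[:3]:
    P=c.plane(q.reshape(-1,2),.061)[:,:2]*1e3; print("handle",cen(q).round(1),cv2.contourArea(q),rect(c,q,.061))
E
python3 mal.py
```

```text
tcp [ 0.45   -0.2847  0.2603]
orange [ 94.2 148.8] 203.0 [600.4 -90.4  81. ] [598.4 -83.1  61.2  29.5 115.5]
orange [108.  169.9] 95.0 [574.5 -88.8  81. ] [570.7 -93.5  31.1  28.5  82.9]
orange [130.8 173.6] 86.5 [ 558.1 -108.5   81. ] [ 562.1 -108.8   28.9   15.   175. ]
orange [136.9 187.1] 44.0 [ 542.7 -104.8   81. ] [ 543.9 -103.8   28.6   13.9   57.1]
handle [457.3 346.8] 4696.5 [ 149.8 -322.5  440.2   35.9   60.1]
handle [ 40.2 213.2] 3658.0 [574.4  42.8 163.3  57.8  11.3]
handle [321.9 134.6] 2043.0 [ 485.1 -304.8  133.3   20.7  148.9]
```

View pics/mal.png

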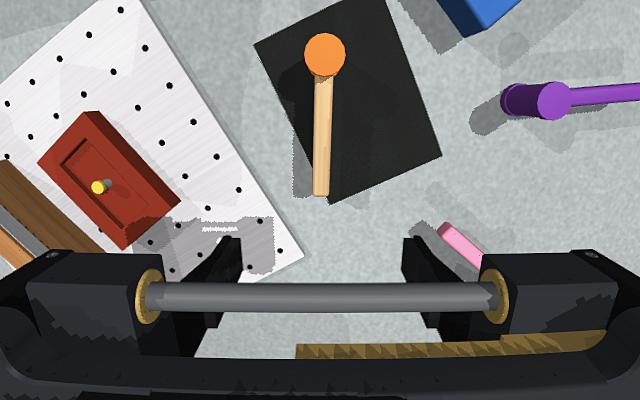

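The mallet's orange head is at (325,54), with the handle running down to (320,195). Purple (550,100) and pink (460,240) stay well clear.

```bash
python3 - <<'E'
from h import *
np.set_printoptions(suppress=True)
c=Cam("wrist")
for q in c.blobs((8,170,180),(18,255,255),300,(290,20,360,90))[:2]:
    print(cen(q).round(1),rect(c,q,.081),c.hsv[54,325])
go([.509,-.3195,.15],-31.1)
E
```

```text
[324.3  54.2] [ 554.9 -347.6   38.5   38.2   59.9] [ 14 183 245]
dpos [0.0685 0.0004 0.1103] dr [ 0.   -0.02  0.92]
```

{"method": "drive_tool", "body": {
  "motion": [
    {"fingers": 1, "delta_pos": [0.069, 0, 0.11], "dr": [0, 0, 1]},
    {"fingers": 1, "delta_pos": [0.069, 0, 0.11], "dr": [0, 0, 1]},
    {"fingers": 1, "delta_pos": [0.069, 0, 0.11], "dr": [0, 0, 1]},
    {"fingers": 1, "delta_pos": [0.069, 0, 0.11], "dr": [0, 0, 1]},
    {"fingers": 1, "delta_pos": [0.069, 0, 0.15], "dr": [0, 0, 1]},
    {"fingers": 1, "delta_pos": [0.069, 0, 0.18], "dr": [0, 0, 1]},
    {"fingers": 1, "delta_pos": [0.069, 0, 0.21], "dr": [0, 0, 1]},
    {"fingers": 1, "delta_pos": [0.069, 0, 0.22], "dr": [0, 0, 1]},
    {"fingers": 1, "delta_pos": [0.069, 0, 0.23], "dr": [0, 0, 1]},
    {"fingers": 1, "delta_pos": [0.069, 0, 0.23], "dr": [0, 0, 1]},
    {"fingers": 1, "delta_pos": [0.069, 0, 0.23], "dr": [0, 0, 1]}
  ]
}}

```text
time_s: 3.93
ee_pos: [0.51, -0.3211, 0.0317]
eef_rot: [0.0, 0.963, -0.271, 0.001]
ft_force: [-0.7, 0.7, 1.8]
gripper_width: 1.0
gripper_force: 0.0
```

{"method": "drive_tool", "body": {
  "motion": [
    {"fingers": 0, "delta_pos": [0, 0, 0], "dr": [0, 0, 0]},
    {"fingers": 0, "delta_pos": [0, 0, 0], "dr": [0, 0, 0]},
    {"fingers": 0, "delta_pos": [0, 0, 0], "dr": [0, 0, 0]},
    {"fingers": 0, "delta_pos": [0, 0, 0], "dr": [0, 0, 0]},
    {"fingers": 0, "delta_pos": [0, 0, 0], "dr": [0, 0, 0]},
    {"fingers": 0, "delta_pos": [0, 0, 0], "dr": [0, 0, 0]},
    {"fingers": 0, "delta_pos": [0, 0, 0], "dr": [0, 0, 0]},
    {"fingers": 0, "delta_pos": [0, 0, 0], "dr": [0, 0, 0]},
    {"fingers": 0, "delta_pos": [0, 0, 0], "dr": [0, 0, 0]},
    {"fingers": 0, "delta_pos": [0, 0, 0], "dr": [0, 0, 0]}
  ]
}}

```text
time_s: 4.77
ee_pos: [0.509, -0.3205, 0.03]
eef_rot: [-0.0, 0.963, -0.271, -0.0]
ft_force: [-0.2, -0.2, 0.2]
gripper_width: 0.321
gripper_force: 0.0
```

{"method": "drive_tool", "body": {
  "motion": [
    {"fingers": 0, "delta_pos": [0, 0, 0], "dr": [0, 0, 0]},
    {"fingers": 0, "delta_pos": [0, 0, 0], "dr": [0, 0, 0]},
    {"fingers": 0, "delta_pos": [0, 0, 0], "dr": [0, 0, 0]},
    {"fingers": 0, "delta_pos": [0, 0, 0], "dr": [0, 0, 0]},
    {"fingers": 0, "delta_pos": [0, 0, 0], "dr": [0, 0, 0]}
  ]
}}

```text
time_s: 5.18
ee_pos: [0.5091, -0.3205, 0.0301]
eef_rot: [-0.0, 0.963, -0.271, -0.0]
ft_force: [-0.5, -0.4, -1.2]
gripper_width: 0.23
gripper_force: 30.0
```

{"method": "drive_tool", "body": {
  "motion": [
    {"fingers": 0, "delta_pos": [0, 0, -0.01], "dr": [0, 0, 0]},
    {"fingers": 0, "delta_pos": [0, 0, -0.02], "dr": [0, 0, 0]},
    {"fingers": 0, "delta_pos": [0, 0, -0.035], "dr": [0, 0, 0]},
    {"fingers": 0, "delta_pos": [0, 0, -0.05], "dr": [0, 0, 0]},
    {"fingers": 0, "delta_pos": [0, 0, -0.07], "dr": [0, 0, 0]},
    {"fingers": 0, "delta_pos": [0, 0, -0.09], "dr": [0, 0, 0]},
    {"fingers": 0, "delta_pos": [0, 0, -0.105], "dr": [0, 0, 0]},
    {"fingers": 0, "delta_pos": [0, 0, -0.115], "dr": [0, 0, 0]},
    {"fingers": 0, "delta_pos": [0, 0, -0.12], "dr": [0, 0, 0]},
    {"fingers": 0, "delta_pos": [0, 0, -0.12], "dr": [0, 0, 0]}
  ]
}}

```text
time_s: 6.02
ee_pos: [0.5096, -0.3209, 0.1516]
eef_rot: [0.0, 0.963, -0.271, 0.001]
ft_force: [0.2, -0.7, -3.4]
gripper_width: 0.227
gripper_force: 30.0
```

```bash
python3 - <<'E'
from h import *
np.set_printoptions(suppress=True)
c=Cam("wrist"); cv2.imwrite("pics/grip.png",c.im); T=pose(); print(T[:3,3])
for q in c.blobs((8,170,180),(18,255,255),300,(200,20,440,300))[:2]:
    e=cv2.fitEllipse(q); print("top ellipse",e)
    X=T[:3,3]+T[:3,:3]@[.054,0,-.051]; print("expected top centre px",c.project(X),"found at z",c.plane([e[0]],X[2]),X)
go([.535,-.084,.15],50)
E
```

```text
[ 0.50904899 -0.32048342  0.1502935 ]
top ellipse ((321.7484130859375, 179.59974670410156), (109.38330078125, 114.72219848632812), 178.29078674316406)
expected top centre px [[322.39562697 185.31131625]] found at z [[ 0.5569892  -0.34950538  0.20131054]] [ 0.55511614 -0.34862732  0.20131054]
dpos [-0.1012 -0.2153  0.0002] dr [  0.02  -0.01 -81.43]
```

View pics/grip.png

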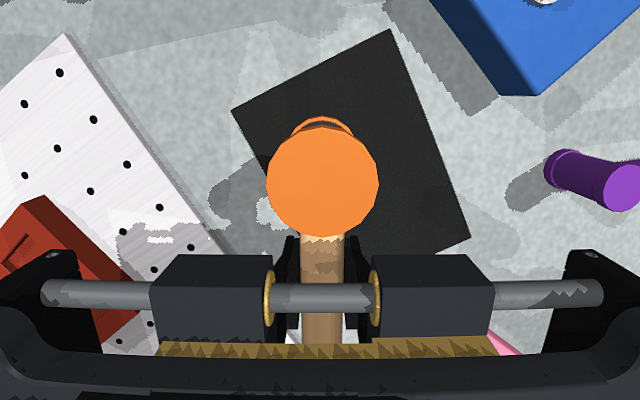

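Held level as far as I can see: the head's top is at (322,180) and the edge of its lower face shows at (322,117). I'll check that edge by projection, then carry it.

```bash
python3 - <<'E'
from h import *
c=Cam("wrist"); T=pose()
for t in (0,3,6):
    a=np.radians(t); r=R.from_euler('y',a).as_matrix()  # tilt about grasp point
    f=lambda p:(T[:3,3]+T[:3,:3]@(np.array([0,0,-.019])+r@np.array(p)))
    print(t,c.project([f([.0744,0,.046]),f([.0744,0,-.032]),f([.0344,0,-.032])])[:,1].round(1))
q=c.blobs((8,170,180),(18,255,255),300,(200,20,440,300))[0]; print(q[:,0,1].min(),q[:,0,1].max())
E
```

```text
0 [113.8 125.8 237. ]
3 [109.9 132.4 243.3]
6 [106.1 140.1 249.9]
116 236
```

{"method": "drive_tool", "body": {
  "motion": [
    {"fingers": 0, "delta_pos": [-0.005, -0.01, 0], "dr": [0, 0, -4]},
    {"fingers": 0, "delta_pos": [-0.012, -0.025, 0], "dr": [0, 0, -9]},
    {"fingers": 0, "delta_pos": [-0.022, -0.045, 0], "dr": [0, 0, -16]},
    {"fingers": 0, "delta_pos": [-0.032, -0.067, 0], "dr": [0, 0, -23]},
    {"fingers": 0, "delta_pos": [-0.042, -0.09, 0], "dr": [0, 0, -30]},
    {"fingers": 0, "delta_pos": [-0.053, -0.112, 0], "dr": [0, 0, -37]},
    {"fingers": 0, "delta_pos": [-0.063, -0.135, 0], "dr": [0, 0, -44]},
    {"fingers": 0, "delta_pos": [-0.074, -0.157, 0], "dr": [0, 0, -51]},
    {"fingers": 0, "delta_pos": [-0.084, -0.18, 0], "dr": [0, 0, -58]},
    {"fingers": 0, "delta_pos": [-0.092, -0.197, 0], "dr": [0, 0, -65]},
    {"fingers": 0, "delta_pos": [-0.098, -0.209, 0], "dr": [0, 0, -72]},
    {"fingers": 0, "delta_pos": [-0.101, -0.215, 0], "dr": [0, 0, -79]}
  ]
}}

```text
time_s: 7.12
ee_pos: [0.534, -0.0821, 0.1484]
eef_rot: [-0.001, 0.913, 0.407, -0.001]
ft_force: [0.0, -0.5, -3.6]
gripper_width: 0.226
gripper_force: 30.0
```

```bash
python3 - <<'E'
from h import *
np.set_printoptions(suppress=True)
s=manip.state(); T=pose(s); ax=T[:3,3]+T[:3,:3]@[.0545,0,0]
print(T[:3,3],ax,"yaw",np.degrees(np.arctan2(T[1,0],T[0,0])),s["ft_force"])
go(T[:3,3]+np.array([.570,-.0423,0])*[1,1,0]-ax*[1,1,0],49)
E
```

```text
[ 0.53403159 -0.0821361   0.14844055] [ 0.57048559 -0.04162247  0.14839455] yaw 48.01924705655074 [ 0.03309381 -0.53289784 -3.55877659]
dpos [-0.0008  0.0001  0.    ] dr [-0.17  0.05 -0.98]
```

{"method": "drive_tool", "body": {
  "motion": [
    {"fingers": 0, "delta_pos": [0, 0, 0.01], "dr": [0, 0, 0]},
    {"fingers": 0, "delta_pos": [0, 0, 0.03], "dr": [0, 0, 0]},
    {"fingers": 0, "delta_pos": [0, 0, 0.05], "dr": [0, 0, 0]},
    {"fingers": 0, "delta_pos": [0, 0, 0.06], "dr": [0, 0, 0]},
    {"fingers": 0, "delta_pos": [0, 0, 0.06], "dr": [0, 0, 0]},
    {"fingers": 0, "delta_pos": [0, 0, 0.065], "dr": [0, 0, 0]},
    {"fingers": 0, "delta_pos": [0, 0, 0.07], "dr": [0, 0, 0]},
    {"fingers": 0, "delta_pos": [0, 0, 0.075], "dr": [0, 0, 0]},
    {"fingers": 0, "delta_pos": [0, 0, 0.075], "dr": [0, 0, 0]},
    {"fingers": 0, "delta_pos": [0, 0, 0.075], "dr": [0, 0, 0]}
  ]
}}

```text
time_s: 7.95
ee_pos: [0.5356, -0.0846, 0.0756]
eef_rot: [0.0, 0.915, 0.403, 0.001]
ft_force: [0.1, 0.1, -3.7]
gripper_width: 0.226
gripper_force: 30.0
```

```bash
cat > tilt.py <<'E'
from h import *
np.set_printoptions(suppress=True)
s=manip.state(); c=Cam("wrist"); T=pose(s); print(T[:3,3].round(4),s["ft_force"],s["gripper_width"])
q=c.blobs((8,170,180),(18,255,255),300,(200,20,440,300))[0]; print("top ends",q[:,0,1].min(),q[:,0,1].max(),"level: 125.8 / 237",cv2.fitEllipse(q)[0])
cv2.imwrite("pics/tilt.png",c.im)
E
python3 tilt.py
```

```text
[ 0.5356 -0.0846  0.0756] [ 0.09820012  0.1411376  -3.65339031] 0.22599600678594947
top ends 127 196 level: 125.8 / 237 (322.9880676269531, 159.9897918701172)
```

View pics/tilt.png

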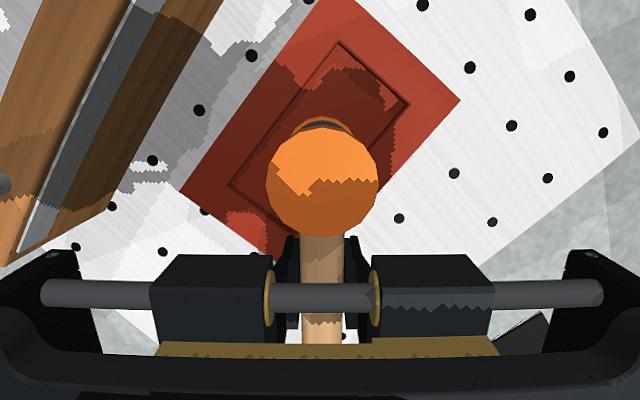

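{"method": "drive_tool", "body": {
  "motion": [
    {"fingers": 0, "delta_pos": [-0.001, 0, 0.002], "dr": [0, 0, 0]},
    {"fingers": 0, "delta_pos": [-0.002, 0, 0.004], "dr": [0, 0, 0]},
    {"fingers": 0, "delta_pos": [-0.002, 0, 0.006], "dr": [0, 0, 0]},
    {"fingers": 0, "delta_pos": [-0.002, 0, 0.008], "dr": [0, 0, 0]}
  ]
}}

```text
time_s: 8.33
ee_pos: [0.5347, -0.0856, 0.0678]
eef_rot: [0.0, 0.915, 0.403, 0.001]
ft_force: [0.6, 3.5, 1.3]
gripper_width: 0.227
gripper_force: 30.0
```

```bash
python3 tilt.py
```

```text
[ 0.5347 -0.0856  0.0678] [0.56438007 3.54407391 1.3258936 ] 0.22708395502182188
top ends 130 198 level: 125.8 / 237 (323.1327819824219, 162.20619201660156)
```

```bash
python3 - <<'E'
from h import *
np.set_printoptions(suppress=True)
c=Cam("wrist"); HE=np.array(manip.camera_model("wrist")["hand_eye"])
def at(p,q):
    T=np.eye(4);T[:3,:3]=R.from_quat([q[1],q[2],q[3],q[0]]).as_matrix();T[:3,3]=p;return T@HE
c.T=at([.5356,-.0846,.0756],[0,.915,.403,.001])
P=c.plane([[338,40],[410,104],[228,186]],.042)*1e3; print("pocket",P.round(1),(P[1]+P[2])/2,np.linalg.norm(P[0]-P[1]),np.linalg.norm(P[0]-P[2]))
im=cv2.imread("pics/mal.png"); c.hsv=cv2.cvtColor(im,cv2.COLOR_BGR2HSV); c.T=at([.45,-.2847,.2603],[0,.966,-.26,0])
for q in c.blobs((20,120,120),(35,255,255),20,(60,150,130,220)): print("cap2",cen(q),c.plane([cen(q)],.054)*1e3)
c.plane
P=c.plane([[91,142],[154,189],[60,160]],.042)*1e3;print(P)
E
```

```text
pocket [[619.1  -8.6  42. ]
 [627.1 -61.7  42. ]
 [514.5 -24.7  42. ]] [570.79075559 -43.23917084  42.        ] 53.703276450125536 105.85187583842834
cap2 [ 98.01260504 186.62044818] [[568.26773219 -46.87663603  54.        ]]
[[616.3708461  -66.72349398  42.        ]
 [531.0333916  -98.20430002  42.        ]
 [620.99131828 -16.87385749  42.        ]]
```

{"method": "drive_tool", "body": {
  "motion": [
    {"fingers": 0, "delta_pos": [0.001, 0, 0.003], "dr": [0, 0, 0]},
    {"fingers": 0, "delta_pos": [0.001, 0, 0.005], "dr": [0, 0, 0]},
    {"fingers": 0, "delta_pos": [0.001, 0, 0.007], "dr": [0, 0, 0]},
    {"fingers": 0, "delta_pos": [0.001, 0, 0.008], "dr": [0, 0, 0]}
  ]
}}

```text
time_s: 8.77
ee_pos: [0.5344, -0.0857, 0.0589]
eef_rot: [0.0, 0.915, 0.403, -0.0]
ft_force: [-1.4, -3.3, 5.7]
gripper_width: 0.225
gripper_force: 30.0
```

```bash
python3 tilt.py
```

```text
[ 0.5344 -0.0857  0.0589] [-1.37079009 -3.33821305  5.69796393] 0.22494341729717995
top ends 130 197 level: 125.8 / 237 (323.230712890625, 161.83201599121094)
```

{"method": "drive_tool", "body": {
  "motion": [
    {"fingers": 0, "delta_pos": [0, 0, 0.001], "dr": [0, 0, 0]},
    {"fingers": 0, "delta_pos": [0, 0, 0.002], "dr": [0, 0, 0]},
    {"fingers": 0, "delta_pos": [0, 0, 0.003], "dr": [0, 0, 0]}
  ]
}}

```text
time_s: 9.07
ee_pos: [0.534, -0.0866, 0.0574]
eef_rot: [0.001, 0.915, 0.404, -0.001]
ft_force: [-8.2, -5.1, 17.8]
gripper_width: 0.229
gripper_force: 30.0
```

```bash
python3 tilt.py
```

```text
[ 0.534  -0.0866  0.0574] [-8.247298   -5.07841913 17.8380995 ] 0.22863371405450944
top ends 134 200 level: 125.8 / 237 (324.26153564453125, 165.4873504638672)
```

The force has climbed sharply, so the head is at the bottom, but the mallet has turned about 3° in the grip. I'll tilt the tool to bring the face flat on the floor.

{"method": "drive_tool", "body": {
  "motion": [
    {"fingers": 0, "delta_pos": [0, 0, -0.001], "dr": [0, -1, 0]},
    {"fingers": 0, "delta_pos": [0, 0, -0.002], "dr": [0, -3, 0]},
    {"fingers": 0, "delta_pos": [0, 0, -0.001], "dr": [0, -4.5, 0]},
    {"fingers": 0, "delta_pos": [0, 0, -0.001], "dr": [0, -4.5, 0]}
  ]
}}

```text
time_s: 9.45
ee_pos: [0.5341, -0.0865, 0.0583]
eef_rot: [0.017, 0.914, 0.403, -0.038]
ft_force: [-5.4, -6.5, 11.1]
gripper_width: 0.226
gripper_force: 30.0
```

```bash
python3 tilt.py
```

```text
[ 0.5341 -0.0865  0.0583] [-5.37510494 -6.53442877 11.05339843] 0.22600264273485454
top ends 144 192 level: 125.8 / 237 (324.53643798828125, 167.2128143310547)
```

{"method": "drive_tool", "body": {
  "motion": [
    {"fingers": 0, "delta_pos": [0, 0, -0.01], "dr": [0, 0, 0]},
    {"fingers": 0, "delta_pos": [0, 0, -0.03], "dr": [0, 4.5, 0]},
    {"fingers": 0, "delta_pos": [0, 0, -0.06], "dr": [0, 4.5, 0]},
    {"fingers": 0, "delta_pos": [-0.02, 0, -0.085], "dr": [0, 4.5, 0]},
    {"fingers": 0, "delta_pos": [-0.05, 0, -0.1], "dr": [0, 4.5, 0]},
    {"fingers": 0, "delta_pos": [-0.075, 0, -0.11], "dr": [0, 4.5, 0]},
    {"fingers": 0, "delta_pos": [-0.085, 0, -0.11], "dr": [0, 4.5, 0]},
    {"fingers": 0, "delta_pos": [-0.09, 0, -0.11], "dr": [0, 4.5, 0]},
    {"fingers": 0, "delta_pos": [-0.09, 0, -0.11], "dr": [0, 4.5, 0]}
  ]
}}

```text
time_s: 10.25
ee_pos: [0.4783, -0.1449, 0.1725]
eef_rot: [-0.001, 0.915, 0.403, -0.001]
ft_force: [0.9, 0.3, -3.4]
gripper_width: 0.225
gripper_force: 30.0
```

```bash
python3 tilt.py; python3 - <<'E'
from h import *
np.set_printoptions(suppress=True)
c=Cam("top"); b=c.im[115:175,285:345]; 
a=Cam("wrist"); print(pose().round(4))
s=Cam("scene"); d=s.im[225:300,295:360]
r=lambda x:cv2.resize(x,(400,400),interpolation=2)
cv2.imwrite("pics/pin.png",np.hstack([r(d),cv2.resize(a.im[0:300,170:470],(400,400))]))
E
```

```text
[ 0.4783 -0.1449  0.1725] [ 0.91087817  0.32867377 -3.39872463] 0.225152801412086
top ends 139 203 level: 125.8 / 237 (324.693115234375, 169.2480010986328)
[[ 0.6744  0.7384 -0.0021  0.4793]
 [ 0.7384 -0.6744  0.0017 -0.1439]
 [-0.0002 -0.0027 -1.      0.1724]
 [ 0.      0.      0.      1.    ]]
```

View pics/pin.png

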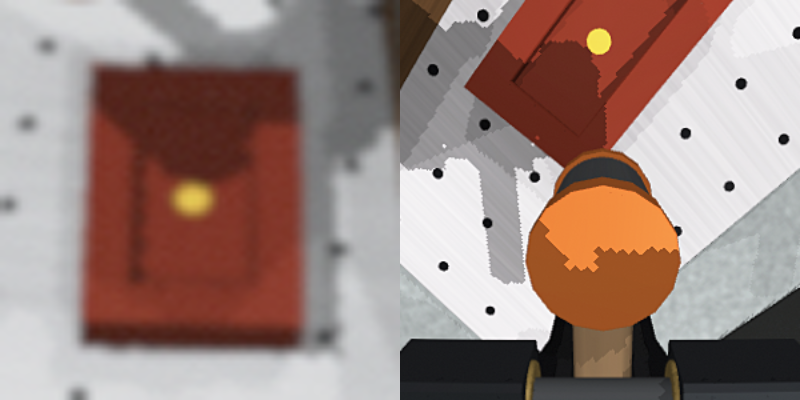

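The pin is down: the cap sits inside the pocket in both views, at (192,200) on the left and (598,42) on the right. The press geometry also puts the face at about 32.4 mm, which is floor level. Now the mallet goes back.

```bash
python3 - <<'E'
from h import *
np.set_printoptions(suppress=True)
go([.509,-.3205,.15],-31)
c=Cam("wrist"); s=Cam("scene")
pw=cen(c.blobs((20,120,120),(35,255,255),20,(250,0,400,120))[0]); ps=cen(s.blobs((20,120,120),(35,255,255),5,(295,225,360,300))[0])
A=[];
for k,p in((c,pw),(s,ps)):
    a=k.plane([p],0.05)[0]; d=k.T[:3,3]-a; A.append((a,d/np.linalg.norm(d)))
M=sum(np.eye(3)-np.outer(d,d) for a,d in A); b=sum((np.eye(3)-np.outer(d,d))@a for a,d in A); print("cap",np.linalg.solve(M,b)*1e3)
E
```

```text
dpos [-0.1105  0.1409  0.0223] dr [-0.1   0.1  78.62]
cap [569.05418903 -42.14443917  35.80720615]
```

```bash
python3 - <<'E'
from h import *
np.set_printoptions(suppress=True)
s=Cam("scene"); t=Cam("top")
for n,k,f,box in(("scene",s,"pics/scene0.png",(295,225,360,300)),("top",t,"pics/top0.png",(290,110,340,175))):
  for im in (cv2.imread(f),k.im):
    k.hsv=cv2.cvtColor(im,cv2.COLOR_BGR2HSV); m=cv2.inRange(k.hsv,(18,110,90),(36,255,255)); 
    w=m[box[1]:box[3],box[0]:box[2]]; ys,xs=np.nonzero(w); g=(im.astype(float)[...,1]-im[...,0])[box[1]:box[3],box[0]:box[2]]; g=np.clip(g-25,0,None)*(cv2.dilate(w,np.ones((3,3)))>0)
    yy,xx=np.indices(g.shape); p=[(xx*g).sum()/g.sum()+box[0],(yy*g).sum()/g.sum()+box[1]]
    for z in(.0325,.042,.053): print(n,np.round(p,2),len(xs),z,k.plane([p],z)[0].round(4))
T=s.T
E
```

```text
scene [326.05 258.17] 36 0.0325 [ 0.5553 -0.0427  0.0325]
scene [326.05 258.17] 36 0.042 [ 0.5608 -0.0422  0.042 ]
scene [326.05 258.17] 36 0.053 [ 0.5671 -0.0416  0.053 ]
scene [325.86 261.87] 26 0.0325 [ 0.5668 -0.0414  0.0325]
scene [325.86 261.87] 26 0.042 [ 0.5722 -0.041   0.042 ]
scene [325.86 261.87] 26 0.053 [ 0.5784 -0.0405  0.053 ]
top [312.82 141.35] 22 0.0325 [ 0.5746 -0.0416  0.0325]
top [312.82 141.35] 22 0.042 [ 0.5721 -0.042   0.042 ]
top [312.82 141.35] 22 0.053 [ 0.5693 -0.0423  0.053 ]
top [nan nan] 0 0.0325 [nan nan nan]
top [nan nan] 0 0.042 [nan nan nan]
top [nan nan] 0 0.053 [nan nan nan]<stdin>:8: RuntimeWarning: invalid value encountered in scalar divide
```

Triangulation error leaves a couple of millimetres of doubt about the pin, so I'll press once more and rock the face through flat under load.

{"method": "drive_tool", "body": {
  "motion": [
    {"fingers": 0, "delta_pos": [0.03, 0, 0], "dr": [0, -2, 0]},
    {"fingers": 0, "delta_pos": [0.065, 0, 0], "dr": [0, -5, 0]},
    {"fingers": 0, "delta_pos": [0.085, 0, 0], "dr": [0, -5, 0]},
    {"fingers": 0, "delta_pos": [0.095, 0, 0.02], "dr": [0, -5, 0]},
    {"fingers": 0, "delta_pos": [0.095, 0, 0.05], "dr": [0, -5, 0]},
    {"fingers": 0, "delta_pos": [0.095, 0, 0.075], "dr": [0, -5, 0]},
    {"fingers": 0, "delta_pos": [0.095, 0, 0.09], "dr": [0, -5, 0]},
    {"fingers": 0, "delta_pos": [0.095, 0, 0.1], "dr": [0, -5, 0]},
    {"fingers": 0, "delta_pos": [0.095, 0, 0.107], "dr": [0, -5, 0]},
    {"fingers": 0, "delta_pos": [0.095, 0, 0.111], "dr": [0, -5, 0]},
    {"fingers": 0, "delta_pos": [0.095, 0, 0.112], "dr": [0, -5, 0]},
    {"fingers": 0, "delta_pos": [0.095, 0, 0.112], "dr": [0, -5, 0]}
  ]
}}

```text
time_s: 11.65
ee_pos: [0.5444, -0.0751, 0.0626]
eef_rot: [0.018, 0.914, 0.403, -0.039]
ft_force: [-0.4, -1.2, -4.1]
gripper_width: 0.227
gripper_force: 30.0
```

{"method": "drive_tool", "body": {
  "motion": [
    {"fingers": 0, "delta_pos": [0, 0, 0], "dr": [0, -1.5, 0]},
    {"fingers": 0, "delta_pos": [0, 0, 0], "dr": [0, -3, 0]},
    {"fingers": 0, "delta_pos": [0, 0, 0], "dr": [0, -3, 0]}
  ]
}}

```text
time_s: 11.9
ee_pos: [0.545, -0.075, 0.0633]
eef_rot: [0.03, 0.913, 0.403, -0.064]
ft_force: [-1.9, -2.5, 0.6]
gripper_width: 0.225
gripper_force: 30.0
```

```bash
python3 tilt.py; python3 - <<'E'
from h import *
np.set_printoptions(suppress=True)
T=pose(); 
for rel in(3,4.5,5.5,7):
    r=R.from_euler('y',rel,degrees=True).as_matrix(); f=lambda p:(T[:3,3]+T[:3,:3]@(np.array([0,0,-.019])+r@np.array(p)))
    print(rel,[f([.0545+d,0,.046]).round(4) for d in(-.02,0,.02)])
E
```

```text
[ 0.545  -0.075   0.0633] [-1.89169733 -2.49338255  0.62684583] 0.2248152575823994
top ends 140 176 level: 125.8 / 237 (324.9392395019531, 158.8428497314453)
3 [array([ 0.5672, -0.0507,  0.0331]), array([ 0.5807, -0.036 ,  0.0313]), array([ 0.5941, -0.0213,  0.0296])]
4.5 [array([ 0.5681, -0.0498,  0.0339]), array([ 0.5815, -0.035 ,  0.0327]), array([ 0.595 , -0.0203,  0.0314])]
5.5 [array([ 0.5686, -0.0492,  0.0345]), array([ 0.5821, -0.0344,  0.0336]), array([ 0.5956, -0.0196,  0.0327])]
7 [array([ 0.5695, -0.0483,  0.0353]), array([ 0.5829, -0.0335,  0.035 ]), array([ 0.5964, -0.0187,  0.0346])]
```

{"method": "drive_tool", "body": {
  "motion": [
    {"fingers": 0, "delta_pos": [-0.003, 0, -0.004], "dr": [0, 0, 0]},
    {"fingers": 0, "delta_pos": [-0.008, -0.002, -0.004], "dr": [0, 1, 0]},
    {"fingers": 0, "delta_pos": [-0.014, -0.003, -0.004], "dr": [0, 2, 0]},
    {"fingers": 0, "delta_pos": [-0.014, -0.003, 0], "dr": [0, 2, 0]},
    {"fingers": 0, "delta_pos": [-0.014, -0.003, 0.004], "dr": [0, 2, 0]},
    {"fingers": 0, "delta_pos": [-0.014, -0.003, 0.006], "dr": [0, 2, 0]},
    {"fingers": 0, "delta_pos": [-0.014, -0.003, 0.008], "dr": [0, 2, 0]},
    {"fingers": 0, "delta_pos": [-0.014, -0.003, 0.008], "dr": [0, 2, 0]}
  ]
}}

```text
time_s: 12.62
ee_pos: [0.5306, -0.0858, 0.0574]
eef_rot: [0.022, 0.914, 0.403, -0.049]
ft_force: [-9.4, -4.1, 12.4]
gripper_width: 0.227
gripper_force: 30.0
```

```bash
python3 tilt.py; python3 -c "
from h import *
print(pose().round(4))"
```

```text
[ 0.5306 -0.0858  0.0574] [-9.35408743 -4.12679667 12.43590194] 0.22650891253545044
top ends 152 192 level: 125.8 / 237 (324.7078857421875, 171.75787353515625)
[[ 6.709e-01  7.379e-01 -7.270e-02  5.306e-01]
 [ 7.336e-01 -6.749e-01 -7.990e-02 -8.580e-02]
 [-1.080e-01  2.000e-04 -9.941e-01  5.750e-02]
 [ 0.000e+00  0.000e+00  0.000e+00  1.000e+00]]
```

{"method": "drive_tool", "body": {
  "motion": [
    {"fingers": 0, "delta_pos": [0.001, 0, -0.001], "dr": [0, -2, 0]},
    {"fingers": 0, "delta_pos": [0.002, 0, -0.002], "dr": [0, -4, 0]},
    {"fingers": 0, "delta_pos": [0.002, 0, -0.002], "dr": [0, -5, 0]},
    {"fingers": 0, "delta_pos": [0.002, 0, -0.002], "dr": [0, -5, 0]}
  ]
}}

```text
time_s: 13.0
ee_pos: [0.5329, -0.084, 0.0594]
eef_rot: [0.04, 0.911, 0.401, -0.089]
ft_force: [-7.2, -5.9, 11.7]
gripper_width: 0.228
gripper_force: 30.0
```

```bash
python3 tilt.py; python3 -c "
from h import *
print(pose().round(4))"
```

```text
[ 0.5329 -0.084   0.0594] [-7.1755452  -5.92244632 11.67206276] 0.22840118963474265
top ends 163 184 level: 125.8 / 237 (326.0939636230469, 174.0799102783203)
[[ 0.6618  0.7384 -0.1298  0.5329]
 [ 0.7241 -0.6744 -0.1444 -0.0841]
 [-0.1941  0.0016 -0.981   0.0594]
 [ 0.      0.      0.      1.    ]]
```

The face stayed flat on the floor under 15 N while the tool tilted another 5°, so the pin is fully home. Now I'll lift the mallet, keeping the tool tilt so that it stays level.

{"method": "drive_tool", "body": {
  "motion": [
    {"fingers": 0, "delta_pos": [-0.002, 0, -0.01], "dr": [0, 0, 0]},
    {"fingers": 0, "delta_pos": [-0.006, 0, -0.03], "dr": [0, 0, 0]},
    {"fingers": 0, "delta_pos": [-0.012, 0, -0.06], "dr": [0, 0, 0]},
    {"fingers": 0, "delta_pos": [-0.016, 0, -0.08], "dr": [0, 0, 0]},
    {"fingers": 0, "delta_pos": [-0.02, 0, -0.098], "dr": [0, 0, 0]},
    {"fingers": 0, "delta_pos": [-0.02, 0, -0.098], "dr": [0, 0, 0]}
  ]
}}

```text
time_s: 13.55
ee_pos: [0.535, -0.0834, 0.162]
eef_rot: [0.041, 0.911, 0.401, -0.084]
ft_force: [0.9, -0.1, -3.6]
gripper_width: 0.226
gripper_force: 30.0
```

```bash
cat > tg.py <<'E'
from h import *
import sys
np.set_printoptions(suppress=True)
def tgo(p,yaw):
    T=pose(); A=T[:3,:3]; cur=np.degrees(np.arctan2(A[1,0],A[0,0])); G=R.from_euler('z',yaw-cur,degrees=True).as_matrix()@A
    print("cur",T[:3,3].round(4),cur,"dpos",(A.T@(np.array(p)-T[:3,3])).round(4),"dr",np.degrees(R.from_matrix(A.T@G).as_rotvec()).round(2))
    print("up in tool",A.T[:,2].round(3))
tgo([float(v) for v in sys.argv[1:4]],float(sys.argv[4]))
E
python3 tg.py .5056 -.3178 .15 -31; python3 tilt.py
```

```text
cur [ 0.535  -0.0834  0.162 ] 47.49370801554241 dpos [-0.187   0.1364  0.0486] dr [14.65 -0.51 77.11]
up in tool [-0.187  0.006 -0.982]
[ 0.535  -0.0834  0.162 ] [ 0.94310067 -0.14587641 -3.58889852] 0.2258053694954912
top ends 158 190 level: 125.8 / 237 (319.5303649902344, 173.45346069335938)
```

{"method": "drive_tool", "body": {
  "motion": [
    {"fingers": 0, "delta_pos": [-0.01, 0.008, 0.002], "dr": [0.9, 0, 5]},
    {"fingers": 0, "delta_pos": [-0.026, 0.019, 0.007], "dr": [2.1, 0, 11]},
    {"fingers": 0, "delta_pos": [-0.044, 0.032, 0.011], "dr": [3.4, -0.1, 18]},
    {"fingers": 0, "delta_pos": [-0.061, 0.044, 0.016], "dr": [4.7, -0.2, 25]},
    {"fingers": 0, "delta_pos": [-0.078, 0.057, 0.02], "dr": [6.1, -0.2, 32]},
    {"fingers": 0, "delta_pos": [-0.095, 0.069, 0.025], "dr": [7.4, -0.3, 39]},
    {"fingers": 0, "delta_pos": [-0.112, 0.081, 0.029], "dr": [8.7, -0.3, 46]},
    {"fingers": 0, "delta_pos": [-0.129, 0.094, 0.033], "dr": [10.1, -0.4, 53]},
    {"fingers": 0, "delta_pos": [-0.146, 0.106, 0.038], "dr": [11.4, -0.4, 60]},
    {"fingers": 0, "delta_pos": [-0.163, 0.119, 0.042], "dr": [12.7, -0.5, 67]},
    {"fingers": 0, "delta_pos": [-0.178, 0.13, 0.046], "dr": [13.9, -0.5, 73]},
    {"fingers": 0, "delta_pos": [-0.187, 0.136, 0.049], "dr": [14.6, -0.5, 77]}
  ]
}}

```text
time_s: 14.6
ee_pos: [0.501, -0.3189, 0.1424]
eef_rot: [-0.022, 0.958, -0.268, -0.096]
ft_force: [0.2, 0.7, -3.2]
gripper_width: 0.226
gripper_force: 30.0
```

{"method": "drive_tool", "body": {
  "motion": [
    {"fingers": 0, "delta_pos": [0, 0, 0], "dr": [0, 0, 0]},
    {"fingers": 0, "delta_pos": [0, 0, 0], "dr": [0, 0, 0]}
  ]
}}

```text
time_s: 14.77
ee_pos: [0.5012, -0.3169, 0.1427]
eef_rot: [-0.022, 0.959, -0.265, -0.097]
ft_force: [0.3, 0.2, -4.9]
gripper_width: 0.226
gripper_force: 30.0
```

```bash
python3 tg.py .5056 -.3178 .0325 -31; python3 tilt.py
```

```text
cur [ 0.5012 -0.3169  0.1427] -30.937224867452237 dpos [ 0.0259 -0.0025  0.1072] dr [ 0.01 -0.    0.06]
up in tool [-0.197  0.008 -0.98 ]
[ 0.5012 -0.3169  0.1427] [ 0.27008434  0.22642829 -4.91702795] 0.22614955370734752
top ends 157 254 level: 125.8 / 237 (320.3611755371094, 204.97874450683594)
```

{"method": "drive_tool", "body": {
  "motion": [
    {"fingers": 0, "delta_pos": [0.008, -0.001, 0.02], "dr": [0, 0, 0]},
    {"fingers": 0, "delta_pos": [0.014, -0.001, 0.045], "dr": [0, 0, 0]},
    {"fingers": 0, "delta_pos": [0.02, -0.002, 0.07], "dr": [0, 0, 0]},
    {"fingers": 0, "delta_pos": [0.023, -0.002, 0.085], "dr": [0, 0, 0]},
    {"fingers": 0, "delta_pos": [0.024, -0.002, 0.095], "dr": [0, 0, 0]},
    {"fingers": 0, "delta_pos": [0.025, -0.002, 0.1], "dr": [0, 0, 0]},
    {"fingers": 0, "delta_pos": [0.026, -0.002, 0.104], "dr": [0, 0, 0]},
    {"fingers": 0, "delta_pos": [0.026, -0.002, 0.106], "dr": [0, 0, 0]},
    {"fingers": 0, "delta_pos": [0.026, -0.002, 0.107], "dr": [0, 0, 0]},
    {"fingers": 0, "delta_pos": [0.026, -0.002, 0.107], "dr": [0, 0, 0]}
  ]
}}

```text
time_s: 15.65
ee_pos: [0.5077, -0.3193, 0.0362]
eef_rot: [-0.021, 0.959, -0.265, -0.094]
ft_force: [-0.2, 0.7, -3.8]
gripper_width: 0.225
gripper_force: 30.0
```

{"method": "drive_tool", "body": {
  "motion": [
    {"fingers": 0, "delta_pos": [0, 0, 0.002], "dr": [0, 0, 0]},
    {"fingers": 0, "delta_pos": [0, 0, 0.004], "dr": [0, 0, 0]},
    {"fingers": 0, "delta_pos": [0, 0, 0.004], "dr": [0, 0, 0]}
  ]
}}

```text
time_s: 15.9
ee_pos: [0.5064, -0.3185, 0.0313]
eef_rot: [-0.021, 0.959, -0.265, -0.095]
ft_force: [0.4, 0.4, -3.3]
gripper_width: 0.229
gripper_force: 30.0
```

{"method": "drive_tool", "body": {
  "motion": [
    {"fingers": 0, "delta_pos": [0, 0, 0.001], "dr": [0, 0, 0]},
    {"fingers": 0, "delta_pos": [0, 0, 0.002], "dr": [0, 0, 0]},
    {"fingers": 0, "delta_pos": [0, 0, 0.002], "dr": [0, 0, 0]}
  ]
}}

```text
time_s: 16.15
ee_pos: [0.5059, -0.3183, 0.0303]
eef_rot: [-0.021, 0.959, -0.265, -0.095]
ft_force: [-4.0, 1.9, 5.0]
gripper_width: 0.227
gripper_force: 30.0
```

```bash
python3 tilt.py
```

```text
[ 0.5059 -0.3183  0.0303] [-4.02740237  1.89808212  4.98193992] 0.22716150375881286
top ends 150 258 level: 125.8 / 237 (322.5940856933594, 205.78939819335938)
```

{"method": "drive_tool", "body": {
  "motion": [
    {"fingers": 0.7, "delta_pos": [0, 0, 0], "dr": [0, 0, 0]},
    {"fingers": 0.7, "delta_pos": [0, 0, 0], "dr": [0, 0, 0]},
    {"fingers": 0.7, "delta_pos": [0, 0, 0], "dr": [0, 0, 0]},
    {"fingers": 0.7, "delta_pos": [0, 0, 0], "dr": [0, 0, 0]},
    {"fingers": 0.7, "delta_pos": [0, 0, 0], "dr": [0, 0, 0]},
    {"fingers": 0.7, "delta_pos": [0, 0, 0], "dr": [0, 0, 0]}
  ]
}}

```text
time_s: 16.7
ee_pos: [0.5062, -0.3183, 0.0293]
eef_rot: [-0.021, 0.959, -0.265, -0.095]
ft_force: [0.4, -0.9, 0.4]
gripper_width: 0.598
gripper_force: 0.0
```

{"method": "drive_tool", "body": {
  "motion": [
    {"fingers": 0.7, "delta_pos": [-0.004, 0, -0.02], "dr": [0, 0, 0]},
    {"fingers": 0.7, "delta_pos": [-0.01, 0, -0.05], "dr": [0, 0, 0]},
    {"fingers": 0.7, "delta_pos": [-0.018, 0, -0.09], "dr": [0, 0, 0]},
    {"fingers": 1, "delta_pos": [-0.036, 0, -0.13], "dr": [0, 4, 0]},
    {"fingers": 1, "delta_pos": [-0.064, 0, -0.17], "dr": [0, 10, 0]},
    {"fingers": 1, "delta_pos": [-0.094, 0, -0.2], "dr": [0, 11, 0]},
    {"fingers": 1, "delta_pos": [-0.1, 0, -0.2], "dr": [0, 11, 0]},
    {"fingers": 1, "delta_pos": [-0.1, 0, -0.2], "dr": [0, 11, 0]}
  ]
}}

```text
time_s: 17.37
ee_pos: [0.4564, -0.2863, 0.2503]
eef_rot: [0.006, 0.964, -0.266, 0.001]
ft_force: [0.7, -1.1, 0.7]
gripper_width: 0.963
gripper_force: 0.0
```

```bash
python3 mal.py; python3 - <<'E'
from h import *
np.set_printoptions(suppress=True)
c=Cam("wrist")
for q in c.blobs((8,170,180),(18,255,255),300,(200,10,440,230))[:2]: print(cen(q),rect(c,q,.081))
go([.40,.29,.30],15)
E
```

```text
tcp [ 0.4565 -0.2864  0.2476]
orange [107.4 176.3] 302.0 [576.3 -97.5  81. ] [566.7 -94.7  60.4  40.3  19.8]
orange [ 73.8 179.3] 77.0 [593.7 -62.6  81. ] [592.7 -61.2  16.1  14.7 137.2]
orange [ 66.3 143.2] 51.5 [626.9 -82.1  81. ] [627.7 -79.9  36.   12.7  84.2]
orange [ 88.4 151.5] 43.5 [607.3 -97.2  81. ] [607.1 -96.   18.7  12.6  18.2]
handle [453.8 346.9] 4818.5 [ 167.3 -319.7  438.9   34.9   58.8]
handle [ 30.6 222.1] 2866.5 [583.2  44.2 132.8  59.4  11.3]
handle [321.4 145.2] 2088.5 [ 481.6 -303.   130.    19.5  149.1]
[321.76515152  62.8774858 ] [ 553.2 -345.7   38.9   38.7  114.9]
dpos [-0.3435 -0.4655 -0.059 ] dr [  0.53   0.26 -45.81]
```

View pics/mal.png

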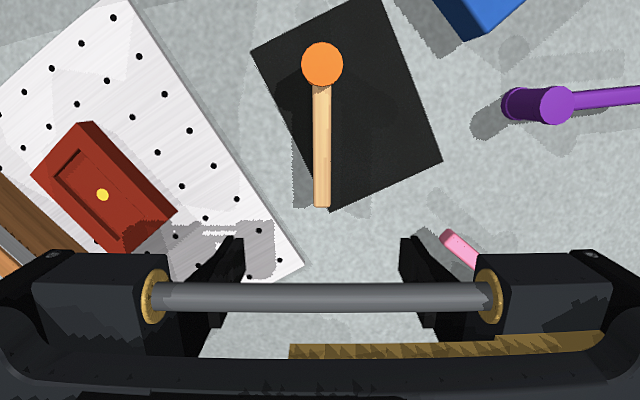

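The mallet stands on its face on the mat: head top at (322,63), handle end at (322,207). The pin cap at (102,195) is down in the pocket. Next is the housing.

```bash
python3 - <<'E'
from h import *
np.set_printoptions(suppress=True)
go([.512,.223,.25],104)
c=Cam("wrist")
for q in c.blobs((20,120,120),(35,255,255),20,(70,160,140,230))[:1]: print([c.plane([cen(q)],z)[0].round(4) for z in(.0325,.0425)])
E
```

```text
dpos [-0.213  -0.4658 -0.009 ] dr [   0.24    0.68 -134.81]
[array([ 0.5699, -0.043 ,  0.0325]), array([ 0.5688, -0.0506,  0.0425])]
```

From this oblique view the cap lies on the pocket centre when cast at z = 32.5 mm, so it is fully down. Moving on to the housing.

{"method": "drive_tool", "body": {
  "motion": [
    {"fingers": 1, "delta_pos": [-0.213, -0.466, -0.009], "dr": [0, 0.7, -80]},
    {"fingers": 1, "delta_pos": [-0.213, -0.466, -0.009], "dr": [0, 0.7, -80]},
    {"fingers": 1, "delta_pos": [-0.213, -0.466, -0.009], "dr": [0, 0.7, -80]},
    {"fingers": 1, "delta_pos": [-0.213, -0.466, -0.009], "dr": [0, 0.7, -80]},
    {"fingers": 1, "delta_pos": [-0.213, -0.466, -0.009], "dr": [0, 0.7, -80]},
    {"fingers": 1, "delta_pos": [-0.213, -0.466, -0.009], "dr": [0, 0.7, -80]},
    {"fingers": 1, "delta_pos": [-0.213, -0.466, -0.009], "dr": [0, 0.7, -80]},
    {"fingers": 1, "delta_pos": [-0.213, -0.466, -0.009], "dr": [0, 0.7, -80]},
    {"fingers": 1, "delta_pos": [-0.213, -0.466, -0.009], "dr": [0, 0.7, -80]},
    {"fingers": 1, "delta_pos": [-0.213, -0.466, -0.009], "dr": [0, 0.7, -80]},
    {"fingers": 1, "delta_pos": [-0.213, -0.466, -0.009], "dr": [0, 0.7, -80]},
    {"fingers": 1, "delta_pos": [-0.213, -0.466, -0.009], "dr": [0, 0.7, -80]}
  ]
}}

```text
time_s: 18.52
ee_pos: [0.51, 0.2132, 0.2469]
eef_rot: [0.003, 0.908, 0.419, -0.001]
ft_force: [0.8, 0.9, 0.3]
gripper_width: 1.002
gripper_force: 0.0
```

```bash
python3 -c "
from h import *
np.set_printoptions(suppress=True)
go([.512,.223,.25],104)"
```

```text
dpos [ 0.0087 -0.0048 -0.0031] dr [  0.07   0.37 -54.41]
```

{"method": "drive_tool", "body": {
  "motion": [
    {"fingers": 1, "delta_pos": [0, 0, -0.003], "dr": [0, 0.3, -54]},
    {"fingers": 1, "delta_pos": [0, 0, -0.003], "dr": [0, 0.3, -54]},
    {"fingers": 1, "delta_pos": [0, 0, -0.003], "dr": [0, 0.3, -54]},
    {"fingers": 1, "delta_pos": [0, 0, -0.003], "dr": [0, 0.3, -54]},
    {"fingers": 1, "delta_pos": [0, 0, -0.003], "dr": [0, 0.3, -54]},
    {"fingers": 1, "delta_pos": [0, 0, -0.003], "dr": [0, 0.3, -54]},
    {"fingers": 1, "delta_pos": [0, 0, -0.003], "dr": [0, 0.3, -54]},
    {"fingers": 1, "delta_pos": [0, 0, -0.003], "dr": [0, 0.3, -54]},
    {"fingers": 1, "delta_pos": [0, 0, -0.003], "dr": [0, 0.3, -54]},
    {"fingers": 1, "delta_pos": [0, 0, -0.003], "dr": [0, 0.3, -54]}
  ]
}}

```text
time_s: 19.35
ee_pos: [0.5102, 0.211, 0.2505]
eef_rot: [0.001, 0.622, 0.783, 0.0]
ft_force: [-0.2, 1.3, 0.2]
gripper_width: 1.0
gripper_force: 0.0
```

```bash
python3 - <<'E'
from h import *
np.set_printoptions(suppress=True)
c=Cam("wrist"); cv2.imwrite("pics/hs.png",c.im); print(pose().round(4))
p=c.project([[.49,.31,.0],[.49,.31,.055]]); print(p)
x,y=p[0].astype(int)
g=c.im[max(y-70,0):y+70,max(x-90,0):x+90]; cv2.imwrite("pics/hsc.png",cv2.resize(g,None,fx=4,fy=4,interpolation=2)); print(max(x-90,0),max(y-70,0))
h=c.hsv[max(y-70,0):y+70,max(x-90,0):x+90]; print(h[::14,::15,2]); print(h[::14,::15,1])
E
```

```text
[[-0.226   0.9741  0.0022  0.5102]
 [ 0.9741  0.226  -0.0009  0.211 ]
 [-0.0014  0.0019 -1.      0.2509]
 [ 0.      0.      0.      1.    ]]
[[322.43485343  78.60059699]
 [322.63834486  75.90269238]]
232 8
[[203 191 196 122 117 121 123 115 120 120 117 122]
 [162 199 191 125 123 121 119 116 121 118 120 121]
 [112 120 188 200  99 238  20 237 181 184 116 150]
 [  2  79 184 182 167 240 129 142 182 187 107 187]
 [  6 193 180 175 167 227 227 227 180 185 181 181]
 [ 68 178 170 170 171 228 243 245 169 186 180 186]
 [193 171 159 173 167 231 201 197 170 180 189 178]
 [171 187 192 180 193 245   1 227 174 181 181 170]
 [193 196 195 198 188 179 139 177 187 182 180 166]
 [197 195 192 190 198 193 186 190 181 182 183 162]]
[[ 10   7  12  13   9  11  10   9   9  13   9  13]
 [170 174   9  10  10  11   9   9  11   6   9  11]
 [173 179   9   6  13   2  51   1   6   8   9  10]
 [255  65   8   7   8   2   4   2  10  10  10  10]
 [ 43   7  10   7   9   3   3   3   9  10   7  11]
 [173   9   8  11  10   2   2   2   9   8   9  11]
 [173   9   8   9  11   2   6   3   6  10  13  11]
 [179  10   9   9  11   2 255   3   7  11   8   9]
 [ 12  10   8   8   8   6   9  10   8   7  10   8]
 [  8   9  11  12   8   7  10  12   8   6  10   9]]
```

View pics/hsc.png

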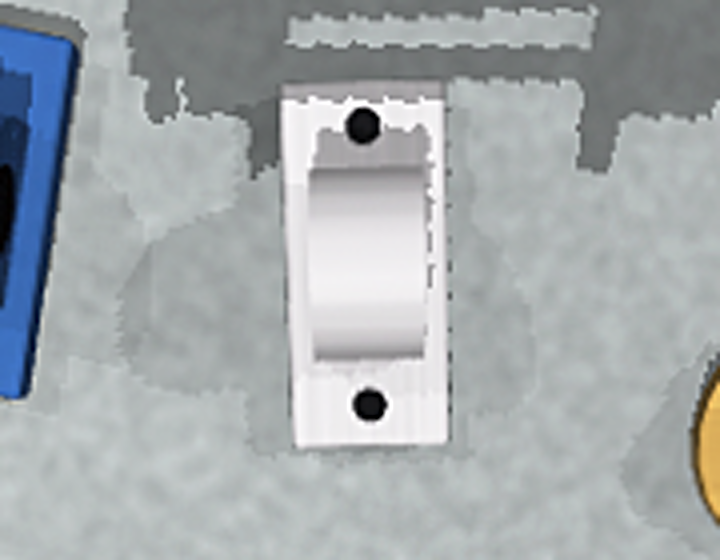

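The crop shows the bare housing at crop (365,265), with bolt holes at (363,126) and (370,405). The blue housing is on the left and the hub on the right, both with clearance. I'll measure it from the holes and the foot outline.

```bash
cat > hs.py <<'E'
from h import *
np.set_printoptions(suppress=True)
c=Cam("wrist")
P=[]
for q in c.blobs((0,0,0),(179,255,60),20,(300,20,345,130)): 
    w=c.plane([cen(q)],.014)[0]*1e3; P.append(w); print("hole",cen(q).round(1),cv2.contourArea(q),w.round(1))
P=np.array(P[:2]); d=P[0]-P[1]; print("mid",P.mean(0),np.linalg.norm(d),"yaw",np.degrees(np.arctan2(d[1],d[0]))%180)
m=((c.hsv[...,1]<=5)&(c.hsv[...,2]>120)).astype(np.uint8)*255; m[:, :290]=0; m[:,360:]=0; m[140:]=0
m=cv2.morphologyEx(cv2.medianBlur(m,3),cv2.MORPH_CLOSE,np.ones((9,9)))
q=max(cv2.findContours(m,0,1)[0],key=cv2.contourArea); print("foot",rect(c,q,.014),cv2.boundingRect(q))
E
python3 hs.py
```

```text
hole [322.3  39.1] 45.0 [480.6 350.6  14. ]
hole [323.7 108.9] 35.0 [499.5 276.9  14. ]
mid [490.01445625 313.73960992  14.        ] 76.11438585726735 yaw 104.36589927969005
foot [490.  313.4 100.   45.9 104.6] (302, 28, 42, 93)
```

```bash
python3 -c "
from h import *
np.set_printoptions(suppress=True)
go([.490,.3136,.0235],104.5)"
```

```text
dpos [0.1049 0.0029 0.2277] dr [ 0.15  0.09 -1.41]
```

{"method": "drive_tool", "body": {
  "motion": [
    {"fingers": 1, "delta_pos": [0.03, 0.001, 0.02], "dr": [0.15, 0.1, -1.4]},
    {"fingers": 1, "delta_pos": [0.065, 0.003, 0.04], "dr": [0.15, 0.1, -1.4]},
    {"fingers": 1, "delta_pos": [0.095, 0.003, 0.06], "dr": [0.15, 0.1, -1.4]},
    {"fingers": 1, "delta_pos": [0.105, 0.003, 0.09], "dr": [0.15, 0.1, -1.4]},
    {"fingers": 1, "delta_pos": [0.105, 0.003, 0.125], "dr": [0.15, 0.1, -1.4]},
    {"fingers": 1, "delta_pos": [0.105, 0.003, 0.16], "dr": [0.15, 0.1, -1.4]},
    {"fingers": 1, "delta_pos": [0.105, 0.003, 0.19], "dr": [0.15, 0.1, -1.4]},
    {"fingers": 1, "delta_pos": [0.105, 0.003, 0.21], "dr": [0.15, 0.1, -1.4]},
    {"fingers": 1, "delta_pos": [0.105, 0.003, 0.22], "dr": [0.15, 0.1, -1.4]},
    {"fingers": 1, "delta_pos": [0.105, 0.003, 0.2275], "dr": [0.15, 0.1, -1.4]},
    {"fingers": 1, "delta_pos": [0.105, 0.003, 0.2275], "dr": [0.15, 0.1, -1.4]},
    {"fingers": 1, "delta_pos": [0.105, 0.003, 0.2275], "dr": [0.15, 0.1, -1.4]}
  ]
}}

```text
time_s: 20.45
ee_pos: [0.4913, 0.3142, 0.0261]
eef_rot: [0.001, 0.612, 0.791, 0.002]
ft_force: [0.5, 1.2, 0.3]
gripper_width: 0.994
gripper_force: 0.0
```

{"method": "drive_tool", "body": {
  "motion": [
    {"fingers": 0, "delta_pos": [0, 0, 0], "dr": [0, 0, 0]},
    {"fingers": 0, "delta_pos": [0, 0, 0], "dr": [0, 0, 0]},
    {"fingers": 0, "delta_pos": [0, 0, 0], "dr": [0, 0, 0]},
    {"fingers": 0, "delta_pos": [0, 0, 0], "dr": [0, 0, 0]},
    {"fingers": 0, "delta_pos": [0, 0, 0], "dr": [0, 0, 0]},
    {"fingers": 0, "delta_pos": [0, 0, 0], "dr": [0, 0, 0]},
    {"fingers": 0, "delta_pos": [0, 0, 0], "dr": [0, 0, 0]},
    {"fingers": 0, "delta_pos": [0, 0, 0], "dr": [0, 0, 0]},
    {"fingers": 0, "delta_pos": [0, 0, 0], "dr": [0, 0, 0]},
    {"fingers": 0, "delta_pos": [0, 0, 0], "dr": [0, 0, 0]},
    {"fingers": 0, "delta_pos": [0, 0, 0], "dr": [0, 0, 0]},
    {"fingers": 0, "delta_pos": [0, 0, 0], "dr": [0, 0, 0]}
  ]
}}

```text
time_s: 21.45
ee_pos: [0.4899, 0.3137, 0.0251]
eef_rot: [0.0, 0.611, 0.791, 0.0]
ft_force: [-2.8, -1.0, 3.0]
gripper_width: 0.341
gripper_force: 30.0
```

{"method": "drive_tool", "body": {
  "motion": [
    {"fingers": 0, "delta_pos": [0, 0, -0.008], "dr": [0, 0, 0]},
    {"fingers": 0, "delta_pos": [0, 0, -0.02], "dr": [0, 0, 0]},
    {"fingers": 0, "delta_pos": [0, 0, -0.04], "dr": [0, 0, 0]},
    {"fingers": 0, "delta_pos": [0, 0, -0.06], "dr": [0, 0, 0]},
    {"fingers": 0, "delta_pos": [0, 0, -0.085], "dr": [0, 0, 0]},
    {"fingers": 0, "delta_pos": [0, 0, -0.11], "dr": [0, 0, 0]},
    {"fingers": 0, "delta_pos": [0, 0, -0.135], "dr": [0, 0, 0]},
    {"fingers": 0, "delta_pos": [0, 0, -0.16], "dr": [0, 0, 0]},
    {"fingers": 0, "delta_pos": [0, 0, -0.175], "dr": [0, 0, 0]},
    {"fingers": 0, "delta_pos": [0, 0, -0.18], "dr": [0, 0, 0]},
    {"fingers": 0, "delta_pos": [0, 0, -0.18], "dr": [0, 0, 0]}
  ]
}}

```text
time_s: 22.37
ee_pos: [0.4913, 0.3142, 0.2077]
eef_rot: [0.002, 0.612, 0.791, 0.003]
ft_force: [-0.1, -0.1, -3.4]
gripper_width: 0.345
gripper_force: 30.0
```

```bash
python3 -c "
from h import *
np.set_printoptions(suppress=True)
print(pose()[:3,3]);go([.455,-.058,.2051],8.4)"
```

```text
[0.49126785 0.31422445 0.20769851]
dpos [-0.3511 -0.1289  0.0014] dr [ 0.24 -0.37 96.2 ]
```

{"method": "drive_tool", "body": {
  "motion": [
    {"fingers": 0, "delta_pos": [-0.01, -0.004, 0], "dr": [0, 0, 3]},
    {"fingers": 0, "delta_pos": [-0.028, -0.01, 0], "dr": [0, 0, 8]},
    {"fingers": 0, "delta_pos": [-0.053, -0.019, 0], "dr": [0, 0, 14]},
    {"fingers": 0, "delta_pos": [-0.077, -0.028, 0], "dr": [0, 0, 21]},
    {"fingers": 0, "delta_pos": [-0.102, -0.037, 0], "dr": [0, 0, 28]},
    {"fingers": 0, "delta_pos": [-0.126, -0.046, 0], "dr": [0, 0, 35]},
    {"fingers": 0, "delta_pos": [-0.151, -0.055, 0], "dr": [0, 0, 42]},
    {"fingers": 0, "delta_pos": [-0.176, -0.065, 0], "dr": [0, 0, 49]},
    {"fingers": 0, "delta_pos": [-0.2, -0.074, 0], "dr": [0, 0, 56]},
    {"fingers": 0, "delta_pos": [-0.225, -0.083, 0], "dr": [0, 0, 63]},
    {"fingers": 0, "delta_pos": [-0.25, -0.092, 0], "dr": [0, 0, 70]},
    {"fingers": 0, "delta_pos": [-0.27, -0.099, 0], "dr": [0, 0, 76]}
  ]
}}

```text
time_s: 23.37
ee_pos: [0.461, 0.0259, 0.2031]
eef_rot: [-0.0, 0.97, 0.244, -0.0]
ft_force: [1.3, 0.1, -4.0]
gripper_width: 0.34
gripper_force: 30.0
```

```bash
python3 -c "
from h import *
np.set_printoptions(suppress=True)
go([.455,-.058,.2051],8.4)"
```

```text
dpos [-0.0449  0.0711 -0.002 ] dr [-0.04  0.02 19.82]
```

{"method": "drive_tool", "body": {
  "motion": [
    {"fingers": 0, "delta_pos": [-0.012, 0.018, 0], "dr": [0, 0, 6]},
    {"fingers": 0, "delta_pos": [-0.025, 0.04, 0], "dr": [0, 0, 12]},
    {"fingers": 0, "delta_pos": [-0.036, 0.058, 0], "dr": [0, 0, 17]},
    {"fingers": 0, "delta_pos": [-0.043, 0.068, -0.001], "dr": [0, 0, 19.5]},
    {"fingers": 0, "delta_pos": [-0.045, 0.071, -0.001], "dr": [0, 0, 19.8]},
    {"fingers": 0, "delta_pos": [-0.045, 0.071, -0.001], "dr": [0, 0, 19.8]},
    {"fingers": 0, "delta_pos": [-0.045, 0.071, -0.001], "dr": [0, 0, 19.8]},
    {"fingers": 0, "delta_pos": [-0.045, 0.071, -0.001], "dr": [0, 0, 19.8]}
  ]
}}

```text
time_s: 24.03
ee_pos: [0.4566, -0.0555, 0.2052]
eef_rot: [-0.001, 0.997, 0.078, 0.001]
ft_force: [-0.6, 0.1, -4.0]
gripper_width: 0.341
gripper_force: 30.0
```

```bash
cat > nest2.py <<'E'
from h import *
np.set_printoptions(suppress=True)
s=manip.state(); c=Cam("wrist"); T=pose(s); print(T.round(4)); cv2.imwrite("pics/n2.png",c.im)
for q in c.blobs((0,130,40),(8,255,255),2000)[:1]: print("nest",cen(q).round(1),cv2.contourArea(q),rect(c,q,.042),cv2.boundingRect(q))
for q in c.blobs((20,120,120),(35,255,255),20)[:3]: print("cap",cen(q).round(1),cv2.contourArea(q),(c.plane([cen(q)],.0325)[0]*1e3).round(1))
# fit lines to rim edges: hull points near each expected side
k=cv2.convexHull(q0:=c.blobs((0,130,40),(8,255,255),2000)[0]); 
P=c.plane(q0.reshape(-1,2),.042)[:,:2]*1e3
a=np.radians(8.4); L=(P-[570,-42.6])@np.array([[np.cos(a),-np.sin(a)],[np.sin(a),np.cos(a)]])
for n,i,v in(("+x",0,75),("-x",0,-75),("+y",1,48),("-y",1,-48)):
    m=(abs(L[:,i]-v)<5)&(abs(L[:,1-i])<(40 if i==0 else 65))
    if m.sum()>10:
        f=np.polyfit(L[m,1-i],L[m,i],1); r=L[m,i]-np.polyval(f,L[m,1-i]); print(n,m.sum(),f.round(4),r.std().round(2))
E
python3 nest2.py
```

```text
[[ 0.9879  0.1548  0.0014  0.4566]
 [ 0.1548 -0.9879  0.0015 -0.0555]
 [ 0.0016 -0.0013 -1.      0.2052]
 [ 0.      0.      0.      1.    ]]
nest [326.4  70.2] 14458.0 [559.4 -44.2 128.5  95.5   8.2] (274, 0, 108, 144)
cap [326.5  63.4] 192.0 [569.7 -42.7  32.5]
cap [247.4 293.4] 138.5 [307.9   8.9  32.5]
cap [396.5 301. ] 87.0 [ 325.1 -166.    32.5]
-x 82 [  0.0046 -74.4449] 0.29
+y 137 [-0.0084 47.0325] 0.44
-y 139 [ -0.0042 -46.9266] 0.58
```

```bash
python3 - <<'E'
from h import *
np.set_printoptions(suppress=True)
c=Cam("wrist"); T=pose(); w=lambda p:T[:3,3]+T[:3,:3]@np.array(p)
pr=c.project([w([.038,0,.0111]),w([.05,.023,.0111]),w([.05,-.023,.0111])]); print("pred hole, foot corners",pr.round(1))
x,y=pr[0].astype(int)
for q in c.blobs((0,0,0),(179,255,60),10,(x-18,y-18,x+18,y+18)): print("hole",cen(q).round(1),cv2.contourArea(q),(np.linalg.inv(T)@np.r_[c.plane([cen(q)],w([0,0,.0111])[2])[0],1]).round(4))
m=(c.hsv[...,1]<=5)&(c.hsv[...,2]>110); xs=[np.nonzero(m[r,x-60:x+60])[0] for r in (y-8,y+4)]; print([(a.min()+x-60,a.max()+x-60) for a in xs if len(a)])
ys=np.nonzero(m[:,x+20])[0]; print(ys[:3])
go([.5698,-.0426,.0771],8.1)
E
```

```text
pred hole, foot corners [[320.5 183.5]
 [364.  161.5]
 [276.9 161.5]]
hole [321.5 180. ] 228.0 [0.0399 0.0006 0.0112 1.    ]
[(np.int64(260), np.int64(379)), (np.int64(260), np.int64(379))]
[146 147 148]
dpos [0.1133 0.0049 0.1287] dr [-0.05 -0.12  0.81]
```

{"method": "drive_tool", "body": {
  "motion": [
    {"fingers": 0, "delta_pos": [0.015, 0.001, 0], "dr": [0, -0.1, 0.8]},
    {"fingers": 0, "delta_pos": [0.04, 0.002, 0], "dr": [0, -0.1, 0.8]},
    {"fingers": 0, "delta_pos": [0.07, 0.004, 0], "dr": [0, -0.1, 0.8]},
    {"fingers": 0, "delta_pos": [0.095, 0.005, 0], "dr": [0, -0.1, 0.8]},
    {"fingers": 0, "delta_pos": [0.108, 0.005, 0.005], "dr": [0, -0.1, 0.8]},
    {"fingers": 0, "delta_pos": [0.113, 0.005, 0.02], "dr": [0, -0.1, 0.8]},
    {"fingers": 0, "delta_pos": [0.113, 0.005, 0.04], "dr": [0, -0.1, 0.8]},
    {"fingers": 0, "delta_pos": [0.113, 0.005, 0.065], "dr": [0, -0.1, 0.8]},
    {"fingers": 0, "delta_pos": [0.113, 0.005, 0.085], "dr": [0, -0.1, 0.8]},
    {"fingers": 0, "delta_pos": [0.113, 0.005, 0.1], "dr": [0, -0.1, 0.8]},
    {"fingers": 0, "delta_pos": [0.113, 0.005, 0.11], "dr": [0, -0.1, 0.8]},
    {"fingers": 0, "delta_pos": [0.113, 0.005, 0.11], "dr": [0, -0.1, 0.8]}
  ]
}}

```text
time_s: 25.13
ee_pos: [0.5677, -0.0429, 0.0932]
eef_rot: [-0.001, 0.998, 0.07, -0.002]
ft_force: [-0.5, 0.7, -3.6]
gripper_width: 0.341
gripper_force: 30.0
```

```bash
cat > fin.py <<'E'
from h import *
np.set_printoptions(suppress=True)
s=manip.state(); c=Cam("wrist"); T=pose(s); print(T.round(4),s["ft_force"].__class__,np.round(s["ft_force"],1)); cv2.imwrite("pics/fin.png",c.im)
inv=np.linalg.inv(T); tool=lambda px,z:(np.c_[c.plane(px,z),np.ones(len(px))]@inv.T)[:,:3]
zf=T[2,3]-.0111
x,y=c.project([T[:3,3]+T[:3,:3]@[.038,0,.0111]])[0].astype(int)
for q in c.blobs((0,0,0),(179,255,60),100,(x-18,y-18,x+18,y+18)): print("hole in tool",(tool([cen(q)],zf)*1e3).round(1))
m=cv2.inRange(c.hsv,(0,130,40),(8,255,255)); m[240:]=0
q=max(cv2.findContours(m,cv2.RETR_EXTERNAL,cv2.CHAIN_APPROX_NONE)[0],key=cv2.contourArea).reshape(-1,2)
P=tool(q,.042)[:,:2]*1e3; print("red bbox px",q.min(0),q.max(0),"tool",P.min(0),P.max(0))
for n,i,v,lo,hi in(("rim +x",0,75,-40,40),("rim +y",1,48,20,68),("rim -y",1,-48,20,68)):
    k=(abs(P[:,i]-v)<7)&(P[:,1-i]>lo)&(P[:,1-i]<hi)
    if k.sum()>8: f=np.polyfit(P[k,1-i],P[k,i],1); print(n,k.sum(),"slope deg",np.degrees(f[0]).round(2),"at mid",np.polyval(f,0 if i==0 else 45).round(2),np.polyval(f,0).round(2),"sd",(P[k,i]-np.polyval(f,P[k,1-i])).std().round(2))
# foot front edge: foot (grey) against red, columns across the foot
g=(c.hsv[...,1]<60)&(c.hsv[...,2]>60); E=[]
for col in list(range(x-35,x-15,2))+list(range(x+15,x+36,2)):
    r=y
    while r>0 and g[r,col]: r-=1
    E.append((col,r+.5))
F=tool(np.array(E,float),zf)*1e3; f=np.polyfit(F[:,1],F[:,0],1); print("foot front edge x",np.median(F[:,0]).round(2),"slope deg",np.degrees(f[0]).round(2),F[:,0].round(1))
S=[]
for r in range(y-12,y+12,3):
    a=x
    row=g[r]; 
    l=x-15
    while row[l]: l-=1
    h=x+15
    while row[h]: h+=1
    S.append(tool([[l+.5,r],[h-.5,r]],zf)[:,1]*1e3)
print("foot sides y",np.array(S).round(1).tolist())
E
python3 fin.py
```

```text
[[ 0.9901  0.1404 -0.0044  0.5677]
 [ 0.1404 -0.9901  0.0017 -0.0429]
 [-0.0041 -0.0023 -1.      0.0932]
 [ 0.      0.      0.      1.    ]] <class 'numpy.ndarray'> [-0.5  0.7 -3.6]
hole in tool [[40.   0.6 10.9]]
red bbox px [245 106] [397 239] tool [-12.79749203 -47.69451776] [77.55496871 47.86030014]
rim +x 128 slope deg 0.02 at mid 77.4 77.4 sd 0.05
rim +y 73 slope deg -0.01 at mid 47.45 47.46 sd 0.2
rim -y 73 slope deg -0.32 at mid -46.99 -46.73 sd 0.19
foot front edge x 53.8 slope deg 0.05 [53.8 53.8 53.8 53.8 53.8 53.8 53.8 53.8 53.8 53.8 53.8 53.8 53.8 53.8
 53.8 53.8 53.8 53.8 53.8 53.8 53.8]
foot sides y [[-22.3, 22.9], [-21.8, 23.0], [-21.9, 23.1], [-21.9, 23.1], [-22.0, 23.2], [-22.1, 23.3], [-22.1, 23.3], [-22.2, 23.4]]
```

{"method": "drive_tool", "body": {
  "motion": [
    {"fingers": 0, "delta_pos": [0, 0, 0.005], "dr": [0, 0, 0]},
    {"fingers": 0, "delta_pos": [0, 0, 0.01], "dr": [0, 0, 0]},
    {"fingers": 0, "delta_pos": [0, 0, 0.012], "dr": [0, 0, 0]},
    {"fingers": 0, "delta_pos": [0, 0, 0.012], "dr": [0, 0, 0]},
    {"fingers": 0, "delta_pos": [0, 0, 0.012], "dr": [0, 0, 0]},
    {"fingers": 0, "delta_pos": [0, 0, 0.012], "dr": [0, 0, 0]},
    {"fingers": 0, "delta_pos": [0, 0, 0.012], "dr": [0, 0, 0]},
    {"fingers": 0, "delta_pos": [0, 0, 0.012], "dr": [0, 0, 0]}
  ]
}}

```text
time_s: 25.85
ee_pos: [0.5698, -0.044, 0.0844]
eef_rot: [-0.0, 0.998, 0.07, 0.001]
ft_force: [-0.2, -0.4, -4.4]
gripper_width: 0.344
gripper_force: 30.0
```

```bash
python3 fin.py; python3 -c "
from h import *
np.set_printoptions(suppress=True)
go([.5685,-.0430,.0771],8.1)"
```

```text
[[ 0.9903  0.1392  0.001   0.5698]
 [ 0.1392 -0.9903  0.0005 -0.044 ]
 [ 0.0011 -0.0003 -1.      0.0844]
 [ 0.      0.      0.      1.    ]] <class 'numpy.ndarray'> [-0.2 -0.4 -4.4]
hole in tool [[39.9  0.6 11.1]]
red bbox px [239 110] [397 239] tool [ -8.75672209 -49.56047378] [75.44464893 46.29465191]
rim +x 134 slope deg 0.01 at mid 75.3 75.3 sd 0.05
rim +y 76 slope deg -0.06 at mid 45.88 45.92 sd 0.18
rim -y 76 slope deg -0.51 at mid -48.58 -48.18 sd 0.25
foot front edge x 53.75 slope deg 0.03 [53.8 53.8 53.8 53.8 53.8 53.7 53.7 53.7 53.7 53.7 53.8 53.8 53.8 53.8
 53.8 53.8 53.8 53.8 53.8 53.8 53.8]
foot sides y [[-22.3, 23.0], [-21.8, 23.0], [-21.9, 23.1], [-22.0, 23.2], [-22.0, 23.2], [-22.1, 23.3], [-22.2, 23.3], [-22.2, 23.4]]
dpos [-0.0011 -0.0012  0.0072] dr [-0.02 -0.06 -0.1 ]
```

{"method": "drive_tool", "body": {
  "motion": [
    {"fingers": 0, "delta_pos": [-0.001, -0.001, 0.002], "dr": [0, 0, 0]},
    {"fingers": 0, "delta_pos": [-0.0012, -0.0015, 0.005], "dr": [0, 0, 0]},
    {"fingers": 0, "delta_pos": [-0.0012, -0.0015, 0.0072], "dr": [0, 0, 0]},
    {"fingers": 0, "delta_pos": [-0.0012, -0.0015, 0.0072], "dr": [0, 0, 0]},
    {"fingers": 0, "delta_pos": [-0.0012, -0.0015, 0.0072], "dr": [0, 0, 0]},
    {"fingers": 0, "delta_pos": [-0.0012, -0.0015, 0.0072], "dr": [0, 0, 0]},
    {"fingers": 0, "delta_pos": [-0.0012, -0.0015, 0.0072], "dr": [0, 0, 0]},
    {"fingers": 0, "delta_pos": [-0.0012, -0.0015, 0.0072], "dr": [0, 0, 0]},
    {"fingers": 0, "delta_pos": [-0.0012, -0.0015, 0.0072], "dr": [0, 0, 0]},
    {"fingers": 0, "delta_pos": [-0.0012, -0.0015, 0.0072], "dr": [0, 0, 0]}
  ]
}}

```text
time_s: 26.73
ee_pos: [0.5683, -0.0426, 0.077]
eef_rot: [-0.0, 0.998, 0.07, 0.0]
ft_force: [-0.4, 0.2, -4.0]
gripper_width: 0.343
gripper_force: 30.0
```

```bash
python3 fin.py
```

```text
[[ 0.9903  0.1392  0.0007  0.5683]
 [ 0.1392 -0.9903  0.0005 -0.0426]
 [ 0.0008 -0.0004 -1.      0.077 ]
 [ 0.      0.      0.      1.    ]] <class 'numpy.ndarray'> [-0.4  0.2 -4. ]
hole in tool [[39.9  0.6 11.1]]
red bbox px [239 108] [403 239] tool [ -5.42865696 -47.7338138 ] [76.88131924 47.85894212]
rim +x 138 slope deg 0.01 at mid 76.73 76.73 sd 0.05
rim +y 78 slope deg -0.01 at mid 47.51 47.52 sd 0.18
rim -y 78 slope deg -0.41 at mid -47.03 -46.7 sd 0.21
foot front edge x 53.76 slope deg 0.03 [53.8 53.8 53.8 53.8 53.8 53.8 53.8 53.7 53.7 53.7 53.8 53.8 53.8 53.8
 53.8 53.8 53.8 53.8 53.8 53.8 53.8]
foot sides y [[-22.3, 23.5], [-21.8, 23.0], [-21.9, 23.1], [-22.0, 23.2], [-22.0, 23.2], [-22.1, 23.3], [-22.1, 23.3], [-22.2, 23.4]]
```

```bash
python3 -c "
from cell import manip
print(manip.close_job())"
```

```text
the job is handed in; nothing more can be done
None
```

I handed the job in at about 27 s: the pin is fully down, the mallet stands on its face on the mat, and the bare housing is held level about 10 mm above the nest's rim, centred to within about 1 mm and in line with the pocket by my measurements (no verdict was returned).

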